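# Weigh the order's gift boxes and post them through the sprung flap of the hand-over chute

### The arm

A 6-joint arm with a two-finger parallel gripper is mounted at the origin on a cart in front of the work surface, level with it; the furniture and walls round the work are solid. World frame = base frame: x ahead of the robot, y to its left, z up, the work surface at z = 0. Lengths are in m, angles in rad, forces in N, time in s.
With the tool pointing down it reaches from about 0.25 to 0.8 m from the base axis. Payload 3.9 kg.
Tool frame: the origin (TCP) lies midway between the tips of the shut fingers; the grasp point (between the pads) lies manip.tcp_to_grasp behind it (manip.tcp_to_grasp is the distance from the TCP to the grasp point, in m); z points along the fingers, y is the line along which they close (so a half turn about z gives the same grasp; the last joint's range is limited). The gripper opens to 85 mm and grips with 20 to 120 N. Pads are 22 mm wide; open, the fingers measure 114 mm over their backs; the gripper's body (76 mm by 85 mm) begins 54 mm behind the grasp point. The pads swing forward as they close: fully open they stand 13 mm farther back than shut.
Start: joints at [-1.263, 0.26, -0.138, 1.173, 0, 1.571], TCP at [0.159, -0.5, 0.231] pointing down, gripper open.
Joint ranges: [-2.78, 2.78], [-0.83, 1.72], [-1.28, 1.37], [-1.9, 2.12], [-1.57, 1.48], [-3.14, 3.14]. Speed limits (rad/s): [2.57, 2.57, 3.14, 3.14, 3.14, 3.14].

### API

Orientations are given as a unit quaternion [x, y, z, w].
In Python, from plant import readout, eyes, order, finder, manip gives the robot as it stands.
- The arm moves only by the tool carry_out, never from a script. Its argument "commands" is a list of rows, each an object with "jaw": the gripper's target within -1 to 1 (fully open at 1, half-way at 0, shut at -1); "slide": the shift along the tool's x, y, z in mm, a list of three; "spin": the turn about the tool's z in rad. A call has 1 to 8 rows; each row shifts and turns the commanded pose from where the row before left it, along the tool's axes as they then stand; what a row does not reach is not made up. A row lasts 1/10 s, in which the tool goes at most 50 mm and 8.59 degrees, less where a joint would pass 70% of its speed; a pose out of reach is approached as far as the arm can. A call is refused whole if a number of a shift passes 50 or a number of a turn 0.15, either way. A call with a gripper value outside its range is refused whole. The fingers move at their own pace and stop on an object; "newtons" is the grip in N (left out, the last holds). Time passes only in rows, so rows that do not move let the fingers close. It gives the time, the measured TCP pose, the force, the opening and the grip force at its end, in the units of the state.
- readout.get_obs(): the state, without advancing time (a new reading comes with each control period).
- eyes.snapshot(name): name is "side" or "top"; returns a dict with "frame" (384x512x3 uint8, red, green, blue), "depth" (384x512 float32, m along the optical axis (not along the pixel's ray), 0 where there is no reading), "K" (3x3 intrinsics, pixels), "rvec" (rotation vector, rad) and "tvec" (3), from world to camera coordinates, as OpenCV has them. Camera axes: x right, y down, z forward; pixel columns grow to the right and rows downward; lengths in m; the calibration is good to about 2 mm. A picture is of the moment at which its call begins.
- order.close_job(): hands the job in; it is judged then, once.
Trained networks look in the newest picture that a camera, given by its name, has taken for a name from the list of things; names that differ only in an ending like _2 or _b are one class to them, and where a whole thing is asked for, a point or a joint stands for the part that bears it (a point fixed in the world has none). Each returns a list of dicts, best first, with "score" (0 to 1); they miss things now and then, are a little off and sometimes report something else, mostly with a low value. They report only what shows in the picture. A call takes as long as a camera call. They do not tell look-alikes from the thing itself.
- finder.boxes_of(camera, query): "box" ([centre column, centre row, width, height] in pixels, round what is visible of it).
- finder.cut_out(camera, query): "region" (384x512 bool, what is visible of it) and "box" ([centre column, centre row, width, height] in pixels, round what is visible of it).
- finder.tip_of(camera, query): "centre" ([column, row] in pixels: a listed point, or the origin of a listed thing).
The state is a dict: "clock": time; "qpos": joint angles; "joint_vel": joint speeds; "effort": joint torques, N m; "ee_pos": TCP position; "orientation": TCP orientation; "force": force on the tool from outside, world axes, zero at the start; "moment": the same for the moment, N m; "finger_gap": finger opening in m; "grip_force": force on a finger pad.
Only numpy, scipy, OpenCV 4.12 (cv2) and the standard library are available. Lean on these libraries where they do the work, as an engineer would, in place of code of your own. Each camera call takes 0.05 s, during which the arm holds its last target. There are 200 camera calls.

### The job

Get this order out to the customer: with the pan empty press the scale's white key, then its yellow key, one at a time; stand all the ribboned boxes side by side on the pan, balanced about its middle so that it stays level, and with hands off press the green key. Then post every box through the sprung flap on top of the wooden chute, holding the flap open with the hand until the box is past it, so that it slides down the lane, and let the flap spring shut. When they are all in and the flap is shut, ring the bell; leave the other goods alone.

Things in the scene. Friction and masses are not known exactly. Their poses are not given: they have to be found in the camera images.
- ballotin_white: white ballotin (ribboned praline box), 50 x 64 mm; stiff body 52 high, soft bow above it to 72, about 120 g; some runs have only two or three of the four boxes. Origin: centre of its underside; x along the narrow side (50 wide, grip across it), y along the long side, z up
- ballotin_gold: gold ballotin (ribboned praline box), 50 x 64 mm; stiff body 52 high, soft bow above it to 72, about 120 g; some runs have only two or three of the four boxes. Origin: centre of its underside; x along the narrow side (50 wide, grip across it), y along the long side, z up
- ballotin_red: dark red ballotin (ribboned praline box), 50 x 60 mm; stiff body 52 high, soft bow above it to 68, about 120 g; some runs have only two or three of the four boxes. Origin: centre of its underside; x along the narrow side (50 wide, grip across it), y along the long side, z up
- ballotin_blue: dark blue ballotin (ribboned praline box), 50 x 60 mm; stiff body 52 high, soft bow above it to 68, about 120 g; some runs have only two or three of the four boxes. Origin: centre of its underside; x along the narrow side (50 wide, grip across it), y along the long side, z up
- scale: white counter scale, fixed, 210 mm wide, reaching from 208 mm in front of its origin to 103 behind it; origin on the counter under the middle of its pan, x away from the robot, z up. The keys stand in a row along y on its low front, centres 172 mm in front of the origin (-x): white at y = +48, yellow at 0, green at -48 mm
- pan_middle (a point): middle of the pan's upper face, z its normal. The pan is a steel tray 190 mm square inside, rim 15 mm high; unloaded its face is 58 mm above the counter. On springs: one box sinks it about 1.7 mm, and it dips towards the heavier side (0.045 rad for one box 45 mm off the middle; level when the boxes balance about the middle)
- pan (a joint): how far the pan has sunk, m: 0 when empty, end stop at 0.011
- key_white (a joint): travel of the scale's white key, m: 0 up, 0.005 fully down, springs back; about 4 N presses it fully
- key_white_top (a point): middle of the top of the white key, a round cap 22 mm across, facing up, 51 mm above the counter
- key_yellow (a joint): travel of the scale's yellow key, m: 0 up, 0.005 fully down, springs back; about 4 N presses it fully
- key_yellow_top (a point): middle of the top of the yellow key, a round cap 22 mm across, facing up, 51 mm above the counter
- key_green (a joint): travel of the scale's green key, m: 0 up, 0.005 fully down, springs back; about 4 N presses it fully
- key_green_top (a point): middle of the top of the green key, a round cap 22 mm across, facing up, 51 mm above the counter
- chute: dark wooden hand-over chute, fixed: at the robot's end a tower 124 (x) x 160 (y) mm and 232 high (brass edge to 238), open at the top; behind it (+x) a roofed lane slopes down to the closed customer's end 346 mm from the origin. Origin on the counter inside the tower, x along the lane away from the robot, y across, z up. The only way in is past the flap in its top
- chute_mouth (a point): point in the plane of the tower's top where to lower a box, axes as the chute, 12 mm towards +x from its origin. The opening reaches 56 mm to -x, 44 mm to +x and 68 mm to either side of this point. Lower the box with its long side along x, the fingers closing along y; when its bottom is 85 mm below this point it is past the flap
- lane_floor (a point): point of the lane's floor under the middle of the mouth, 112 mm above the counter. The floor is polished steel and falls 0.306 m per m towards the chute's +x, the roof of the lane 112 mm above it; a box let go past the flap drops the last 3 cm onto this floor and slides down the lane by itself
- flap (a joint): angle of the steel flap that closes the opening, rad: 0 shut (level, 6 mm below the tower's top), stop at 1.42 (hanging down inside). Hinged along y at the edge nearest the robot, 92 mm long, 130 wide; pushed from above it swings down into the tower; a box's own weight does not open it; a spring (0.12 N m shut, 0.23 open) brings it back once nothing holds it
- bell_button (a joint): travel of the counter bell's button, m: 0 up, 0.0035 fully down, springs back
- bell_top (a point): top of the bell's button, 56 mm above the counter (dome 80 mm across, fixed to the counter)
- sweet_jar: glass jar of sweets with a black lid, 65 mm across, 100 mm high, a bystander; origin under it
- tin_round_c: round green tin with a gold lid, 65 mm across, 40 mm high, a bystander; origin under it
Mind the look-alikes: they are no part of the job. Leave any orange or pink look-alike of the ballotin_red alone.

How it is judged:
By the outcome, as a careful person would: the job done as asked, in the order asked, and still so for the second after the job is handed in, with the robot touching nothing.
Of ballotin_white, ballotin_gold, ballotin_red, ballotin_blue only 2 to 4 are there at a start; the rules pass over those that are not, and their reading is None.
At some moment in a run one of ballotin_white, ballotin_gold, ballotin_red, ballotin_blue may be knocked a few centimetres aside while the robot is not near it.
Once in a run the grip may slacken for a moment while it holds something.
It also fails if it takes over 210 s, if anything falls off the work surface, if the arm or the gripper's body presses on something with over 40 N, if the wrist force passes 120 N, or if a joint passes its speed limit or range.

## Working session

There is one attempt and no reset: what is moved stays moved. The work goes in short steps, Python scripts to look and compute and a tool call to move; the robot and the scene stay as the last step left them, time stands still between calls to the robot, and variables do not carry over. Pictures are saved under pics/ and viewed, at most 14 in all, crops included, and the job is handed in when it is done.

Besides the shell and the picture viewer there is one more tool, called after "Request:" by a JSON object that holds its "fn" and its "kwargs", one argument or row to a line. carry_out: Moves the arm, as the interface text tells. Its arguments: {"type":"object","properties":{"commands":{"type":"array"},"newtons":{"type":"number"}},"required":["commands"]}

```bash
mkdir -p pics; ls; cat > h.py <<'E'
import numpy as np, cv2
from plant import readout, eyes, order, finder, manip
def snap(n):
    s=eyes.snapshot(n); s['R']=cv2.Rodrigues(np.array(s['rvec'],float))[0]; s['t']=np.array(s['tvec'],float).reshape(3); return s
def ray(s,px):
    d=s['R'].T@np.linalg.inv(s['K'])@np.array([px[0],px[1],1.]); return -s['R'].T@s['t'],d
def atz(s,px,z):
    c,d=ray(s,px); return c+d*(z-c[2])/d[2]
def cloud(s,m=None):
    m=(s['depth']>0) if m is None else m&(s['depth']>0)
    v,u=np.nonzero(m); z=s['depth'][v,u]
    p=np.stack([u,v,np.ones_like(u)])*1.0
    P=np.linalg.inv(s['K'])@p*z
    return (s['R'].T@(P-s['t'][:,None])).T
def save(s,f,crop=None,k=1.5):
    im=s['frame'][:,:,::-1]
    if crop: x0,y0,x1,y1=crop; im=im[y0:y1,x0:x1]
    cv2.imwrite('pics/'+f,cv2.resize(im,None,fx=k,fy=k,interpolation=cv2.INTER_CUBIC))
E
python3 - <<'E'
from h import *
o=readout.get_obs(); print({k:np.round(v,3) for k,v in o.items()}); print(manip.tcp_to_grasp)
for n in('top','side'):
    s=snap(n); save(s,n+'0.png'); print(n,-s['R'].T@s['t'])
    for q in ['ballotin_white','ballotin_gold','ballotin_red','ballotin_blue','scale','pan_middle','key_white_top','key_yellow_top','key_green_top','chute','chute_mouth','bell_top','sweet_jar','tin_round_c']:
        try: print(q,[(np.round(r['centre']).tolist(),round(float(r['score']),2)) for r in finder.tip_of(n,q)][:4])
        except Exception as e: print(q,e)
E
```

```text
pics
{'clock': np.float64(0.0), 'qpos': array([-1.263,  0.261, -0.139,  1.173, -0.   ,  1.571]), 'joint_vel': array([ 0.   , -0.001,  0.002,  0.   , -0.   , -0.001]), 'effort': array([-1.0000e-03, -4.0568e+01,  2.5392e+01,  1.9000e-02, -0.0000e+00,
        0.0000e+00]), 'ee_pos': array([ 0.159, -0.5  ,  0.23 ]), 'orientation': array([ 0.988,  0.153, -0.   , -0.001]), 'force': array([ 0.029, -0.792, -0.518]), 'moment': array([-0.021,  0.048, -0.005]), 'grip_force': np.float64(0.0), 'finger_gap': np.float64(0.085)}
0.0187
top [ 0.33802643 -0.11890906  1.40218884]
ballotin_white [([114.0, 200.0], 0.52)]
ballotin_gold [([253.0, 192.0], 0.52)]
ballotin_red [([214.0, 165.0], 0.79), ([202.0, 196.0], 0.7), ([185.0, 167.0], 0.68)]
ballotin_blue []
scale [([306.0, 198.0], 0.59)]
pan_middle [([310.0, 198.0], 0.63)]
key_white_top [([216.0, 161.0], 0.69), ([294.0, 248.0], 0.58)]
key_yellow_top [([306.0, 247.0], 0.54)]
key_green_top [([319.0, 249.0], 0.57)]
chute [([139.0, 212.0], 0.98)]
chute_mouth [([115.0, 201.0], 0.79)]
bell_top [([254.0, 194.0], 0.52), ([215.0, 225.0], 0.35)]
sweet_jar [([372.0, 191.0], 0.59), ([317.0, 248.0], 0.39)]
tin_round_c [([378.0, 223.0], 0.67), ([373.0, 192.0], 0.63)]
side [ 0.2246369  -1.15207199  0.97492918]
ballotin_white []
ballotin_gold [([262.0, 212.0], 0.78)]
ballotin_red [([270.0, 178.0], 0.63), ([277.0, 189.0], 0.59), ([246.0, 189.0], 0.56)]
ballotin_blue []
scale [([272.0, 246.0], 0.7)]
pan_middle [([275.0, 234.0], 0.76)]
key_white_top [([264.0, 214.0], 0.69), ([223.0, 232.0], 0.45), ([269.0, 234.0], 0.19)]
key_yellow_top [([271.0, 305.0], 0.71), ([225.0, 240.0], 0.55)]
key_green_top [([229.0, 250.0], 0.46)]
chute [([271.0, 242.0], 0.59), ([227.0, 163.0], 0.56), ([273.0, 307.0], 0.18)]
chute_mouth [([230.0, 120.0], 0.75)]
bell_top []
sweet_jar [([299.0, 292.0], 0.97)]
tin_round_c [([271.0, 308.0], 0.63)]
```

View pics/top0.png

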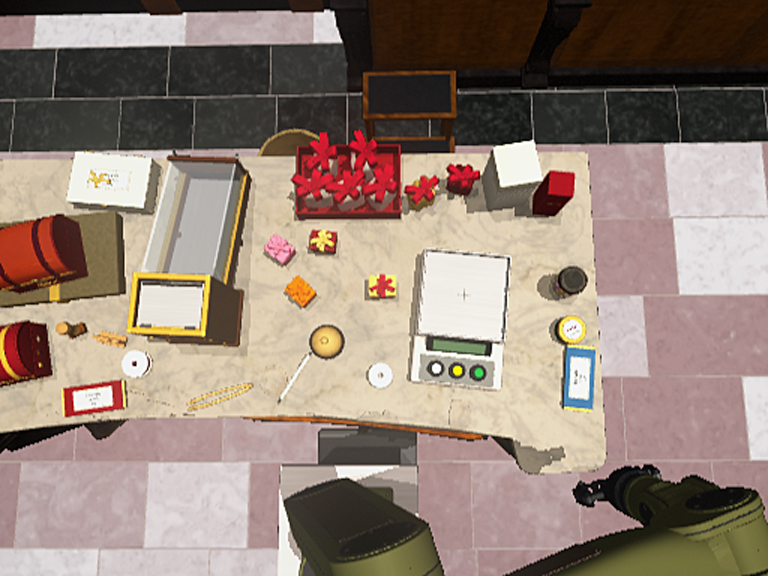

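View pics/side0.png

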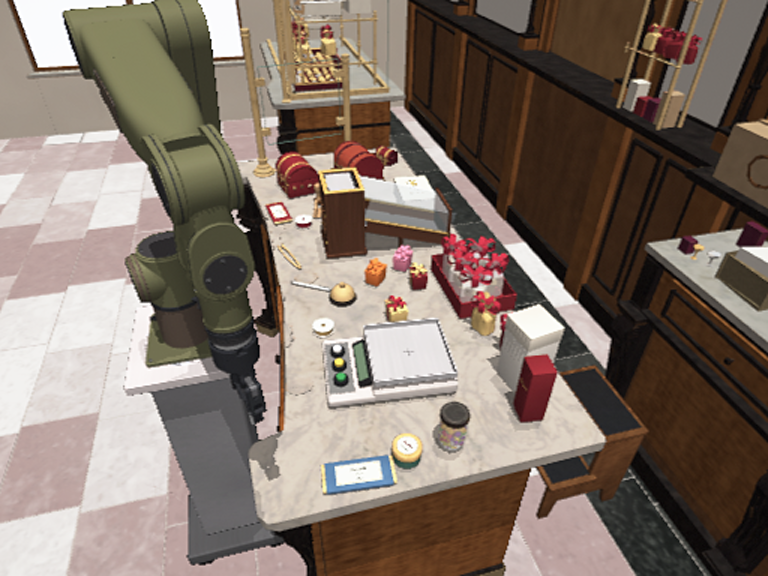

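The top view shows a gold box with a red bow at (254,191) and a dark red box with a yellow bow at (215,160), in native pixels. The look-alikes are orange (200,194) and pink (187,165). More bows stand at the back, at (281,127) and (308,119). I'll enlarge that area and measure.

```bash
python3 - <<'E'
from h import *
s=snap('top'); save(s,'crop1.png',(170,85,350,265),3.3)
P=np.full((384,512,3),np.nan); m=s['depth']>0; P[m]=cloud(s,m)
hsv=cv2.cvtColor(s['frame'],cv2.COLOR_RGB2HSV)
# boxes
for n,(u,v) in dict(gold=(254,191),red=(215,160),orange=(200,194),pink=(187,165),bk1=(281,127),bk2=(308,119),bell=(217,228),jar=(381,188),tin=(381,219)).items():
    w=P[v-16:v+17,u-16:u+17].reshape(-1,3); w=w[np.isfinite(w[:,2])]
    h=w[:,2].max(); b=w[(w[:,2]>0.03)]
    print(n,'h',round(h,3),'n',len(b),b.mean(0).round(3) if len(b) else '')
    b=w[(w[:,2]>0.035)&(w[:,2]<0.06)]
    if len(b)>5: r=cv2.minAreaRect((b[:,:2]*1000).astype(np.float32)); print('   rect',np.round(r[0]),np.round(r[1]),round(r[2]))
# keys, pan, mouth
for n,(u,v),z in [('kw',(291,245),.051),('ky',(305,246),.051),('kg',(319,248),.051),('pan',(309,196.5),.058),('bell',(217,228),.056),('mouth',(114,203),.238)]:
    print(n,atz(s,(u,v),z).round(4))
# pan corners
w=P[160:235,265:350].reshape(-1,3); b=w[(w[:,2]>0.05)&(w[:,2]<0.085)&(w[:,0]>.0)]
r=cv2.minAreaRect((b[:,:2]*1000).astype(np.float32)); print('pan',r)
w=P[170:240,75:175].reshape(-1,3); b=w[(w[:,2]>0.22)&(w[:,2]<0.25)]
r=cv2.minAreaRect((b[:,:2]*1000).astype(np.float32)); print('tower',r)
E
```

```text
gold h 0.075 n 271 [ 0.558 -0.08   0.058]
   rect [561. -79.] [60. 53.] 90
red h 0.073 n 238 [0.667 0.059 0.054]
   rect [670.  60.] [61. 49.] 84
orange h 0.072 n 240 [0.549 0.111 0.055]
   rect [550. 112.] [59. 47.] 47
pink h 0.07 n 238 [0.65  0.161 0.055]
   rect [653. 165.] [61. 49.] 50
bk1 h 0.113 n 349 [ 0.776 -0.168  0.085]
   rect [ 788. -162.] [ 84. 111.] 88
bk2 h 0.106 n 352 [ 0.809 -0.273  0.079]
   rect [ 814. -286.] [90. 47.] 85
bell h 0.06 n 227 [0.435 0.053 0.039]
   rect [433.  53.] [53. 49.] 75
jar h 0.106 n 382 [ 0.558 -0.499  0.09 ]
   rect [ 552. -489.] [61. 26.] 31
tin h 0.048 n 285 [ 0.456 -0.513  0.039]
   rect [ 456. -514.] [62. 62.] 90
kw [ 0.3688 -0.2027  0.051 ]
ky [ 0.3651 -0.25    0.051 ]
kg [ 0.3582 -0.2971  0.051 ]
pan [ 0.5335 -0.2671  0.058 ]
bell [0.4277 0.0491 0.056 ]
mouth [0.4927 0.3376 0.238 ]
pan ((528.0231323242188, -266.5794982910156), (198.9959716796875, 213.8331298828125), 83.81685638427734)
tower ((497.05126953125, 343.94647216796875), (161.9127197265625, 124.21839141845703), 87.11585998535156)
```

View pics/crop1.png

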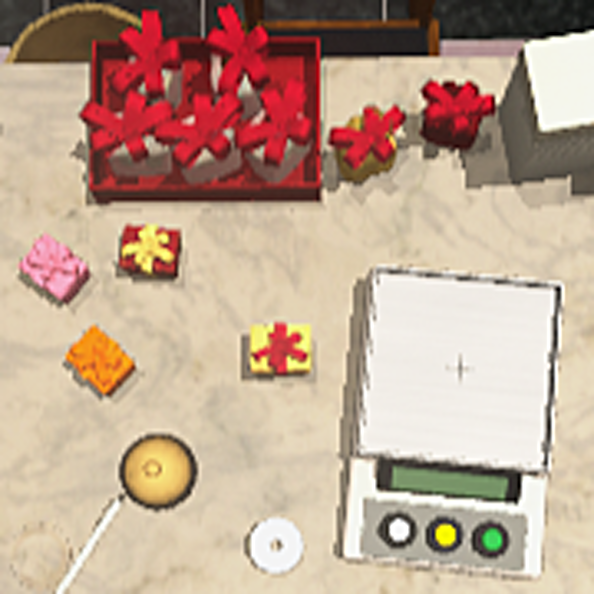

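Only two boxes are present. The gold one fits `ballotin_gold`, at about (0.56,-0.08). The dark red one with the yellow bow fits `ballotin_red`, at about (0.67,0.06). Orange and pink are the look-alikes, and the tall bowed ones at the back stand about 110 mm high, so they are decor. First move: go above the white key.

Request:
{"fn": "carry_out", "kwargs": {
  "commands": [
    {"jaw": -1,"slide": [0,0,0],"spin": 0.15},
    {"jaw": -1,"slide": [0,0,0],"spin": 0.15},
    {"jaw": -1,"slide": [25,-35,0],"spin": 0},
    {"jaw": -1,"slide": [25,-35,0],"spin": 0},
    {"jaw": -1,"slide": [25,-35,0],"spin": 0},
    {"jaw": -1,"slide": [25,-35,0],"spin": 0},
    {"jaw": -1,"slide": [25,-35,0],"spin": 0},
    {"jaw": -1,"slide": [25,-35,0],"spin": 0}
  ],
  "newtons": 40
}}

```text
clock: 2.35
ee_pos: [0.3081, -0.2878, 0.2315]
orientation: [1.0, 0.004, 0.0, 0.0]
force: [0.5, -0.1, -0.2]
finger_gap: -0.0003
grip_force: 0.0
```

Request:
{"fn": "carry_out", "kwargs": {
  "commands": [
    {"jaw": -1,"slide": [20,-28,25],"spin": 0},
    {"jaw": -1,"slide": [20,-28,25],"spin": 0},
    {"jaw": -1,"slide": [21,-27,30],"spin": 0},
    {"jaw": -1,"slide": [0,0,40],"spin": 0},
    {"jaw": -1,"slide": [0,0,30],"spin": 0},
    {"jaw": -1,"slide": [0,0,0],"spin": 0},
    {"jaw": -1,"slide": [0,0,0],"spin": 0}
  ]
}}

```text
clock: 3.05
ee_pos: [0.3676, -0.2056, 0.0816]
orientation: [1.0, 0.004, -0.0, -0.0]
force: [-0.0, 0.2, -0.1]
finger_gap: 0.0003
grip_force: 0.0
```

```bash
cat >> h.py <<'E'
def info(s):
    P=np.full((384,512,3),np.nan); m=s['depth']>0; P[m]=cloud(s,m); return P
E
python3 - <<'E'
from h import *
print(readout.get_obs()['ee_pos'])
s=snap('side'); save(s,'k1.png',(190,190,320,290),5)
for q in ['key_white_top','key_yellow_top','key_green_top','pan_middle']:
    for r in finder.tip_of('side',q)[:2]: print(q,round(float(r['score']),2),np.round(r['centre'],1),atz(s,r['centre'],.058 if 'pan' in q else .051).round(4))
p=s['K']@(s['R']@readout.get_obs()['ee_pos']+s['t']); print(p[:2]/p[2])
E
```

```text
[ 0.3675925  -0.20559558  0.08159966]
key_white_top 0.69 [226.1 239.6] [ 0.3677 -0.2476  0.051 ]
key_white_top 0.5 [223.  232.4] [ 0.3639 -0.2079  0.051 ]
key_yellow_top 0.66 [280. 192.] [ 0.6488 -0.0258  0.051 ]
key_yellow_top 0.4 [229.  238.8] [ 0.3788 -0.2463  0.051 ]
pan_middle 0.97 [270.4 232.9] [ 0.5326 -0.262   0.058 ]
[223.89204084 225.7062732 ]
```

View pics/k1.png

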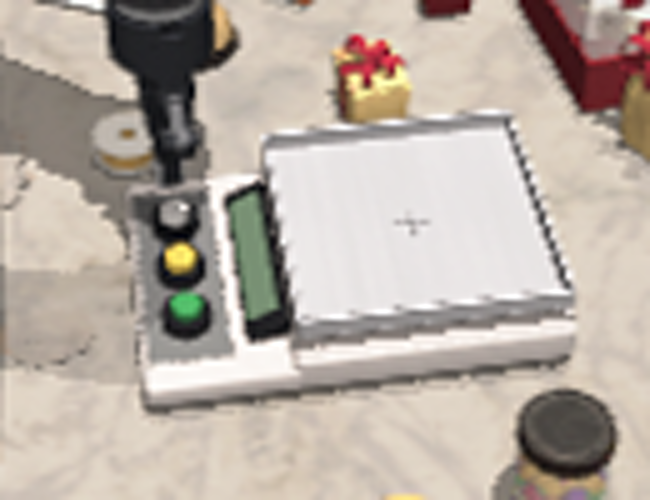

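The tip stands over the white key, with the cap at crop (176,213). Yellow is at (180,260) and green at (186,310). Pressing white.

Request:
{"fn": "carry_out", "kwargs": {
  "commands": [
    {"jaw": -1,"slide": [2,-1,18],"spin": 0},
    {"jaw": -1,"slide": [0,0,10],"spin": 0},
    {"jaw": -1,"slide": [0,0,7],"spin": 0},
    {"jaw": -1,"slide": [0,0,2],"spin": 0},
    {"jaw": -1,"slide": [0,0,0],"spin": 0},
    {"jaw": -1,"slide": [0,0,0],"spin": 0}
  ]
}}

```text
clock: 3.9
ee_pos: [0.3699, -0.2049, 0.0458]
orientation: [1.0, 0.004, 0.0, 0.0]
force: [-2.6, 2.1, 15.7]
finger_gap: -0.0
grip_force: 7.6
```

Request:
{"fn": "carry_out", "kwargs": {
  "commands": [
    {"jaw": -1,"slide": [0,0,-30],"spin": 0},
    {"jaw": -1,"slide": [-5,47,0],"spin": 0},
    {"jaw": -1,"slide": [0,0,0],"spin": 0},
    {"jaw": -1,"slide": [0,0,15],"spin": 0},
    {"jaw": -1,"slide": [0,0,9],"spin": 0},
    {"jaw": -1,"slide": [0,0,6],"spin": 0},
    {"jaw": -1,"slide": [0,0,0],"spin": 0},
    {"jaw": -1,"slide": [0,0,0],"spin": 0}
  ]
}}

```text
clock: 4.7
ee_pos: [0.3647, -0.2517, 0.0458]
orientation: [1.0, 0.004, -0.0, 0.001]
force: [-5.6, 1.7, 19.1]
finger_gap: -0.0002
grip_force: 9.2
```

```bash
python3 - <<'E'
from h import *
s=snap('top'); P=info(s); rgb=s['frame'].astype(int)
for n,(x,y) in dict(gold=(.56,-.08),red=(.669,.06)).items():
    for cam in ('top','side'):
        s=snap(cam); P=info(s)
        m=(abs(P[...,0]-x)<.055)&(abs(P[...,1]-y)<.055)
        b=P[m&(P[...,2]>.044)&(P[...,2]<.057)]
        c=P[m&(P[...,2]>.015)]
        for q in (b,c):
            if len(q)>8:
                r=cv2.minAreaRect((q[:,:2]*1000).astype(np.float32)); print(n,cam,len(q),np.round(r[0],1),np.round(r[1],1),round(r[2],1), (q[:,:2].min(0)*1000).round(), (q[:,:2].max(0)*1000).round())
    for r in finder.tip_of(cam,'ballotin_'+n)[:3]: print('tip',n,round(float(r['score']),2),atz(s,r['centre'],0).round(3))
E
```

```text
gold top 137 [560.9 -79.7] [59.4 51.8] 89.9 [ 535. -109.] [587. -50.]
gold top 273 [559.8 -79.5] [59.6 53.8] 89.3 [ 533. -109.] [587. -49.]
gold side 93 [558.4 -83.1] [67.5 50.5] 88.3 [ 533. -117.] [584. -50.]
gold side 213 [558.4 -83.1] [67.4 50.5] 88.4 [ 533. -117.] [584. -49.]
tip gold 0.67 [ 0.554 -0.076  0.   ]
red top 135 [669.4  60.6] [59.8 48.1] 85.2 [645.  31.] [694.  92.]
red top 251 [669.3  60.7] [59.9 48.1] 84.9 [644.  29.] [694.  92.]
red side 60 [666.9  57.9] [65.7 45.8] 82.7 [643.  26.] [689.  92.]
red side 157 [666.9  58.7] [67.  45.8] 86.2 [643.  26.] [689.  93.]
tip red 0.67 [0.658 0.159 0.   ]
tip red 0.56 [0.658 0.059 0.   ]
tip red 0.55 [0.546 0.11  0.   ]
```

White and yellow are both pressed. Next: rise, turn to heading -90°, and go over the gold box.

Request:
{"fn": "carry_out", "kwargs": {
  "commands": [
    {"jaw": -1,"slide": [0,0,-40],"spin": 0},
    {"jaw": -1,"slide": [0,0,-40],"spin": 0.15},
    {"jaw": -1,"slide": [0,0,-40],"spin": 0.15},
    {"jaw": 1,"slide": [0,0,0],"spin": 0.15},
    {"jaw": 1,"slide": [0,0,0],"spin": 0.15},
    {"jaw": 1,"slide": [0,0,0],"spin": 0.15},
    {"jaw": 1,"slide": [0,0,0],"spin": 0.15},
    {"jaw": 1,"slide": [0,0,0],"spin": 0.15}
  ]
}}

```text
clock: 5.85
ee_pos: [0.2882, -0.3252, 0.1642]
orientation: [0.897, -0.44, 0.013, -0.044]
force: [0.3, -0.6, 0.3]
finger_gap: 0.0724
grip_force: 0.0
```

Request:
{"fn": "carry_out", "kwargs": {
  "commands": [
    {"jaw": 1,"slide": [0,0,0],"spin": 0.15},
    {"jaw": 1,"slide": [0,0,0],"spin": 0.15},
    {"jaw": 1,"slide": [0,0,0],"spin": 0.15},
    {"jaw": 1,"slide": [0,0,0],"spin": 0.08},
    {"jaw": 1,"slide": [0,0,0],"spin": 0}
  ]
}}

```text
clock: 6.35
ee_pos: [0.1709, -0.3771, 0.1641]
orientation: [0.795, -0.599, 0.021, -0.097]
force: [0.3, -0.5, -0.4]
finger_gap: 0.0854
grip_force: 0.0
```

```bash
cat >> h.py <<'E'
from scipy.spatial.transform import Rotation as Rn
def st():
    o=readout.get_obs(); R=Rn.from_quat(o['orientation']).as_matrix()
    print('t',round(float(o['clock']),2),'q',o['qpos'].round(3),'p',o['ee_pos'].round(4),'heading',np.degrees(np.arctan2(R[1,0],R[0,0])).round(2),'tilt z',R[:,2].round(3)); return o,R
E
python3 -c "
from h import *
st()"
```

```text
t 6.35 q [-1.285  0.176 -0.454  1.026  0.181  3.141] p [ 0.1709 -0.3771  0.1641] heading -73.57 tilt z [ 0.149  0.13  -0.98 ]
```

The last joint hit its range limit, so I'll use heading +90° instead and unwind.

Request:
{"fn": "carry_out", "kwargs": {
  "commands": [
    {"jaw": 1,"slide": [0,0,0],"spin": -0.15},
    {"jaw": 1,"slide": [0,0,0],"spin": -0.15},
    {"jaw": 1,"slide": [0,0,0],"spin": -0.15},
    {"jaw": 1,"slide": [0,0,0],"spin": -0.15},
    {"jaw": 1,"slide": [0,0,0],"spin": -0.15},
    {"jaw": 1,"slide": [0,0,0],"spin": -0.15},
    {"jaw": 1,"slide": [0,0,0],"spin": -0.15},
    {"jaw": 1,"slide": [0,0,0],"spin": 0}
  ]
}}

```text
clock: 7.15
ee_pos: [0.174, -0.3761, 0.1645]
orientation: [0.988, -0.116, 0.067, -0.074]
force: [-0.6, 0.3, -0.5]
finger_gap: 0.0853
grip_force: 0.0
```

```bash
python3 -c "
from h import *
st()"
```

```text
t 7.15 q [-1.278  0.175 -0.454  1.025  0.182  2.091] p [ 0.174  -0.3761  0.1645] heading -13.98 tilt z [ 0.149  0.13  -0.98 ]
```

The tilt persisted because the joint limit traded heading for tilt. j6 = -π is the same geometry with the demand reversed, so driving spin negative against that limit should undo it.

Request:
{"fn": "carry_out", "kwargs": {
  "commands": [
    {"jaw": 1,"slide": [0,0,0],"spin": -0.15},
    {"jaw": 1,"slide": [0,0,0],"spin": -0.15},
    {"jaw": 1,"slide": [0,0,0],"spin": -0.15},
    {"jaw": 1,"slide": [0,0,0],"spin": -0.15},
    {"jaw": 1,"slide": [0,0,0],"spin": -0.15},
    {"jaw": 1,"slide": [0,0,0],"spin": -0.15},
    {"jaw": 1,"slide": [0,0,0],"spin": -0.15},
    {"jaw": 1,"slide": [0,0,0],"spin": -0.15}
  ]
}}

```text
clock: 7.95
ee_pos: [0.1737, -0.3763, 0.1645]
orientation: [0.881, 0.463, 0.097, -0.023]
force: [-0.1, 0.0, -0.3]
finger_gap: 0.0853
grip_force: 0.0
```

Request:
{"fn": "carry_out", "kwargs": {
  "commands": [
    {"jaw": 1,"slide": [0,0,0],"spin": -0.15},
    {"jaw": 1,"slide": [0,0,0],"spin": -0.15},
    {"jaw": 1,"slide": [0,0,0],"spin": -0.15},
    {"jaw": 1,"slide": [0,0,0],"spin": -0.15},
    {"jaw": 1,"slide": [0,0,0],"spin": -0.15},
    {"jaw": 1,"slide": [0,0,0],"spin": -0.15},
    {"jaw": 1,"slide": [0,0,0],"spin": -0.15},
    {"jaw": 1,"slide": [0,0,0],"spin": -0.15}
  ]
}}

```text
clock: 8.75
ee_pos: [0.1737, -0.3763, 0.1645]
orientation: [0.466, 0.879, 0.093, 0.036]
force: [0.3, -0.2, 0.3]
finger_gap: 0.0854
grip_force: 0.0
```

Request:
{"fn": "carry_out", "kwargs": {
  "commands": [
    {"jaw": 1,"slide": [0,0,0],"spin": -0.15},
    {"jaw": 1,"slide": [0,0,0],"spin": -0.15},
    {"jaw": 1,"slide": [0,0,0],"spin": -0.15},
    {"jaw": 1,"slide": [0,0,0],"spin": -0.15},
    {"jaw": 1,"slide": [0,0,0],"spin": -0.15},
    {"jaw": 1,"slide": [0,0,0],"spin": -0.15},
    {"jaw": 1,"slide": [0,0,0],"spin": -0.15},
    {"jaw": 1,"slide": [0,0,0],"spin": -0.15}
  ]
}}

```text
clock: 9.55
ee_pos: [0.1737, -0.3763, 0.1645]
orientation: [-0.112, 0.989, 0.056, 0.082]
force: [-0.3, 0.7, 0.6]
finger_gap: 0.0855
grip_force: 0.0
```

Request:
{"fn": "carry_out", "kwargs": {
  "commands": [
    {"jaw": 1,"slide": [0,0,0],"spin": -0.15},
    {"jaw": 1,"slide": [0,0,0],"spin": -0.15},
    {"jaw": 1,"slide": [0,0,0],"spin": -0.15},
    {"jaw": 1,"slide": [0,0,0],"spin": -0.15},
    {"jaw": 1,"slide": [0,0,0],"spin": -0.15},
    {"jaw": 1,"slide": [0,0,0],"spin": -0.15},
    {"jaw": 1,"slide": [0,0,0],"spin": -0.15},
    {"jaw": 1,"slide": [0,0,0],"spin": -0.15}
  ]
}}

```text
clock: 10.35
ee_pos: [0.1737, -0.3763, 0.1645]
orientation: [-0.651, 0.753, 0.0, 0.099]
force: [0.1, -0.1, 0.2]
finger_gap: 0.0853
grip_force: 0.0
```

Request:
{"fn": "carry_out", "kwargs": {
  "commands": [
    {"jaw": 1,"slide": [0,0,0],"spin": -0.15},
    {"jaw": 1,"slide": [0,0,0],"spin": -0.15},
    {"jaw": 1,"slide": [0,0,0],"spin": -0.13},
    {"jaw": 1,"slide": [0,0,0],"spin": -0.1},
    {"jaw": 1,"slide": [0,0,0],"spin": -0.1},
    {"jaw": 1,"slide": [0,0,0],"spin": -0.1}
  ]
}}

```text
clock: 10.95
ee_pos: [0.2391, -0.347, 0.1644]
orientation: [0.857, -0.511, 0.02, -0.066]
force: [0.7, 0.1, 0.1]
finger_gap: 0.0856
grip_force: 0.0
```

```bash
python3 -c "
from h import *
st()"
```

```text
t 10.95 q [-1.069  0.15  -0.474  0.979  0.133 -3.137] p [ 0.2391 -0.347   0.1644] heading -61.5 tilt z [ 0.101  0.092 -0.991]
```

Request:
{"fn": "carry_out", "kwargs": {
  "commands": [
    {"jaw": 1,"slide": [0,0,0],"spin": -0.1},
    {"jaw": 1,"slide": [0,0,0],"spin": -0.1},
    {"jaw": 1,"slide": [0,0,0],"spin": -0.1},
    {"jaw": 1,"slide": [0,0,0],"spin": -0.1}
  ]
}}

```text
clock: 11.35
ee_pos: [0.3133, -0.2871, 0.1643]
orientation: [0.923, -0.384, 0.015, -0.024]
force: [0.6, -0.4, 0.5]
finger_gap: 0.0853
grip_force: 0.0
```

```bash
python3 -c "
from h import *
st()"
```

```text
t 11.35 q [-0.784  0.127 -0.495  0.939  0.056 -3.137] p [ 0.3133 -0.2871  0.1643] heading -45.19 tilt z [ 0.046  0.033 -0.998]
```

Request:
{"fn": "carry_out", "kwargs": {
  "commands": [
    {"jaw": 1,"slide": [0,0,0],"spin": -0.1},
    {"jaw": 1,"slide": [0,0,0],"spin": -0.1},
    {"jaw": 1,"slide": [0,0,0],"spin": -0.05}
  ]
}}

```text
clock: 11.65
ee_pos: [0.35, -0.2395, 0.1642]
orientation: [0.954, -0.299, 0.009, 0.001]
force: [0.0, -1.1, -0.7]
finger_gap: 0.0855
grip_force: 0.0
```

```bash
python3 -c "
from h import *
st()"
```

```text
t 11.65 q [-0.603  0.12  -0.503  0.93   0.004 -3.137] p [ 0.35   -0.2395  0.1642] heading -34.82 tilt z [ 0.016 -0.007 -1.   ]
```

Request:
{"fn": "carry_out", "kwargs": {
  "commands": [
    {"jaw": 1,"slide": [0,0,0],"spin": 0.15},
    {"jaw": 1,"slide": [0,0,0],"spin": 0.15},
    {"jaw": 1,"slide": [0,0,0],"spin": 0.15},
    {"jaw": 1,"slide": [0,0,0],"spin": 0.15},
    {"jaw": 1,"slide": [0,0,0],"spin": 0.15},
    {"jaw": 1,"slide": [0,0,0],"spin": 0.15},
    {"jaw": 1,"slide": [0,0,0],"spin": 0.063},
    {"jaw": 1,"slide": [0,0,0],"spin": 0}
  ]
}}

```text
clock: 12.45
ee_pos: [0.3489, -0.241, 0.1641]
orientation: [-0.706, 0.708, -0.008, 0.003]
force: [0.2, -0.1, 0.2]
finger_gap: 0.0853
grip_force: 0.0
```

```bash
cat >> h.py <<'E'
def to(x,y,z):
    o,R=st(); print('slide',(R.T@(np.array([x,y,z])-o['ee_pos'])*1000).round(1)); 
def box(x,y,z0=0,cams=('top','side'),h=.055):
    for cam in cams:
        s=snap(cam); P=info(s)
        m=(abs(P[...,0]-x)<h)&(abs(P[...,1]-y)<h); q=P[m&(P[...,2]>z0+.044)&(P[...,2]<z0+.057)]
        if len(q)>8:
            r=cv2.minAreaRect((q[:,:2]*1000).astype(np.float32)); print(cam,len(q),np.round(r[0],1),np.round(r[1],1),round(r[2],1))
E
python3 -c "
from h import *
to(.56,-.081,.164)
box(.56,-.081);box(.668,.06)"
```

```text
t 12.45 q [-0.607  0.12  -0.503  0.931  0.004 -2.175] p [ 0.3489 -0.241   0.1641] heading -90.19 tilt z [ 0.016 -0.007 -1.   ]
slide [-160.7 -210.6    2.5]
top 147 [560.4 -79.6] [59.4 52.5] 89.8
side 99 [558.4 -84.4] [69.4 50.4] 89.7
top 137 [669.6  60.5] [60.9 49.4] 84.6
side 58 [667.3  59.6] [65.3 46.9] 86.4
```

Request:
{"fn": "carry_out", "kwargs": {
  "commands": [
    {"jaw": 1,"slide": [-23,-30,0],"spin": 0},
    {"jaw": 1,"slide": [-23,-30,0],"spin": 0},
    {"jaw": 1,"slide": [-23,-30,0],"spin": 0},
    {"jaw": 1,"slide": [-23,-30,0],"spin": 0},
    {"jaw": 1,"slide": [-23,-30,15],"spin": 0},
    {"jaw": 1,"slide": [-23,-30,25],"spin": 0},
    {"jaw": 1,"slide": [-23,-30,27],"spin": 0},
    {"jaw": 1,"slide": [0,0,0],"spin": 0}
  ]
}}

```text
clock: 13.45
ee_pos: [0.5617, -0.0787, 0.0958]
orientation: [0.708, -0.706, 0.007, -0.003]
force: [-1.6, 0.5, -0.1]
finger_gap: 0.0858
grip_force: 0.0
```

```bash
python3 -c "
from h import *
to(.56,-.082,.011)
box(.56,-.081,0,('side',))"
```

```text
t 13.45 q [-0.137  0.41  -0.287  0.86  -0.003 -1.71 ] p [ 0.5617 -0.0787  0.0958] heading -89.88 tilt z [ 0.013 -0.005 -1.   ]
slide [ 2.8  2.8 84.8]
side 92 [558.9 -80.8] [65.8 49.9] 89.5
```

Request:
{"fn": "carry_out", "kwargs": {
  "commands": [
    {"jaw": 1,"slide": [2,2,30],"spin": 0},
    {"jaw": 1,"slide": [0,0,30],"spin": 0},
    {"jaw": 1,"slide": [0,0,25],"spin": 0},
    {"jaw": 1,"slide": [0,0,0],"spin": 0},
    {"jaw": -1,"slide": [0,0,0],"spin": 0},
    {"jaw": -1,"slide": [0,0,0],"spin": 0},
    {"jaw": -1,"slide": [0,0,0],"spin": 0},
    {"jaw": -1,"slide": [0,0,0],"spin": 0}
  ],
  "newtons": 40
}}

```text
clock: 14.3
ee_pos: [0.5609, -0.0848, 0.0168]
orientation: [-0.706, 0.708, -0.01, 0.004]
force: [-2.3, -0.4, 6.5]
finger_gap: 0.0484
grip_force: 40.9
```

Request:
{"fn": "carry_out", "kwargs": {
  "commands": [
    {"jaw": -1,"slide": [0,0,0],"spin": 0},
    {"jaw": -1,"slide": [0,0,0],"spin": 0},
    {"jaw": -1,"slide": [0,0,0],"spin": 0},
    {"jaw": -1,"slide": [0,0,-30],"spin": 0},
    {"jaw": -1,"slide": [0,0,-40],"spin": 0},
    {"jaw": -1,"slide": [0,0,-40],"spin": 0},
    {"jaw": -1,"slide": [0,0,-30],"spin": 0},
    {"jaw": -1,"slide": [0,0,0],"spin": 0}
  ]
}}

```text
clock: 15.1
ee_pos: [0.5609, -0.0838, 0.1604]
orientation: [-0.706, 0.708, -0.013, 0.006]
force: [0.9, 0.6, -1.5]
finger_gap: 0.0484
grip_force: 41.9
```

```bash
python3 -c "
from h import *
import numpy as np
a=np.radians(-6.4)
X=np.array([np.cos(a),np.sin(a)]);Y=np.array([-np.sin(a),np.cos(a)])
for n in('top','side'):
    s=snap(n)
    for r in finder.tip_of(n,'pan_middle')[:1]: print(r['score'],atz(s,r['centre'],.058).round(4))
    P=info(s);m=(P[...,2]>.052)&(P[...,2]<.064)&(abs(P[...,0]-.535)<.125)&(abs(P[...,1]+.268)<.125)
    r=cv2.minAreaRect((P[m][:,:2]*1000).astype(np.float32)); print(r)
c=np.array([.535,-.268]); print(c+Y*.034,c-Y*.034)
to(*(c+Y*.034),.14)"
```

```text
0.94 [ 0.5289 -0.2746  0.058 ]
((529.792236328125, -264.67022705078125), (194.85557556152344, 205.83584594726562), 83.73806762695312)
0.8 [ 0.5343 -0.2652  0.058 ]
((533.5201416015625, -267.7817077636719), (201.6859588623047, 195.742919921875), 83.95721435546875)
[ 0.53878994 -0.23421189] [ 0.53121006 -0.30178811]
t 15.3 q [-0.146  0.355 -0.209  0.991 -0.005 -1.715] p [ 0.5561 -0.0831  0.1535] heading -90.12 tilt z [ 0.014 -0.007 -1.   ]
slide [151.   17.2  14.3]
```

```bash
python3 -c "
from h import *
o,R=st()
s=snap('side'); save(s,'g1.png',(220,130,320,220),6)
st()
hsv=cv2.cvtColor(s['frame'],cv2.COLOR_RGB2HSV); P=info(s)
m=(abs(P[...,0]-.556)<.06)&(abs(P[...,1]+.083)<.06)&(P[...,2]>.06)&(hsv[...,0]>18)&(hsv[...,0]<35)&(hsv[...,1]>60)
q=P[m]; print(len(q),np.percentile(q,[1,50,99],axis=0).round(4))
"
```

```text
t 15.3 q [-0.146  0.355 -0.209  0.991 -0.005 -1.715] p [ 0.5561 -0.0831  0.1535] heading -90.12 tilt z [ 0.014 -0.007 -1.   ]
t 15.35 q [-0.146  0.356 -0.21   0.991 -0.005 -1.715] p [ 0.5559 -0.0831  0.1531] heading -90.12 tilt z [ 0.013 -0.007 -1.   ]
1736 [[ 0.498  -0.1295  0.1491]
 [ 0.5429 -0.1145  0.5118]
 [ 0.5854 -0.0469  0.6526]]
```

View pics/g1.png

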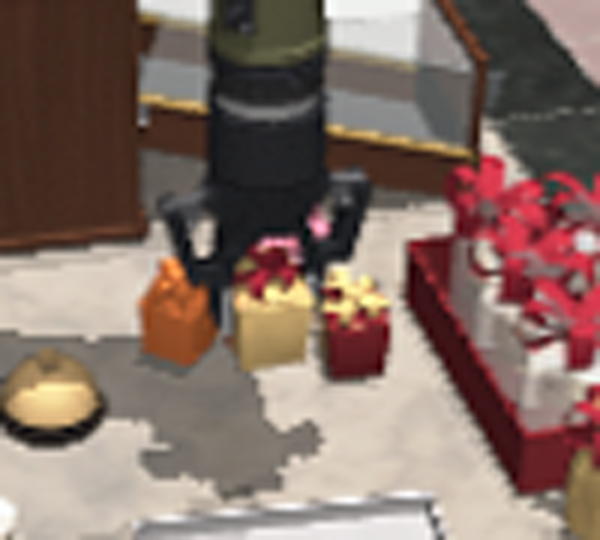

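The gold box is held between the fingers and clear of the counter. Its bottom edge is at crop (258–305, 360–370). I'll find the bottom height from that.

```bash
python3 -c "
from h import *
s=snap('side')
for (u,v) in [(258,370),(305,358),(238,288),(313,300)]:
    c,d=ray(s,(220+u/6,130+v/6)); k=(-.115-c[1])/d[1]; print((c+k*d).round(4))
to(.539,-.234,.14)
"
```

```text
[ 0.5446 -0.115   0.1394]
[ 0.5764 -0.115   0.1432]
[ 0.5298 -0.115   0.2074]
[ 0.58   -0.115   0.1892]
t 15.4 q [-0.146  0.356 -0.21   0.991 -0.005 -1.715] p [ 0.5559 -0.0831  0.1529] heading -90.12 tilt z [ 0.013 -0.007 -1.   ]
slide [150.8  16.7  13.7]
```

Request:
{"fn": "carry_out", "kwargs": {
  "commands": [
    {"jaw": -1,"slide": [0,0,0],"spin": 0.11},
    {"jaw": -1,"slide": [31,0,0],"spin": 0},
    {"jaw": -1,"slide": [31,0,0],"spin": 0},
    {"jaw": -1,"slide": [31,0,0],"spin": 0},
    {"jaw": -1,"slide": [31,1,15],"spin": 0},
    {"jaw": -1,"slide": [31,1,20],"spin": 0},
    {"jaw": -1,"slide": [0,0,20],"spin": 0},
    {"jaw": -1,"slide": [0,0,0],"spin": 0}
  ]
}}

```text
clock: 16.2
ee_pos: [0.5353, -0.2371, 0.0961]
orientation: [-0.666, 0.746, -0.004, 0.002]
force: [-0.1, -0.1, -1.8]
finger_gap: 0.0484
grip_force: 41.9
```

Request:
{"fn": "carry_out", "kwargs": {
  "commands": [
    {"jaw": -1,"slide": [0,0,0],"spin": 0},
    {"jaw": -1,"slide": [0,0,0],"spin": 0}
  ]
}}

```text
clock: 16.4
ee_pos: [0.5393, -0.2371, 0.101]
orientation: [-0.667, 0.745, -0.008, 0.004]
force: [0.2, 0.7, -1.0]
finger_gap: 0.0484
grip_force: 41.9
```

```bash
python3 -c "
from h import *
to(.5366,-.237,.070)
print(readout.get_obs()['finger_gap'])
box(.668,.06)
"
```

```text
t 16.4 q [-0.414  0.436 -0.227  0.888  0.    -1.874] p [ 0.5393 -0.2371  0.101 ] heading -96.37 tilt z [ 0.017 -0.007 -1.   ]
slide [ 0.1  3.3 30.9]
0.04842548319526032
top 129 [669.5  60.5] [59.7 49.4] 84.3
```

Request:
{"fn": "carry_out", "kwargs": {
  "commands": [
    {"jaw": -1,"slide": [0,3,15],"spin": 0},
    {"jaw": -1,"slide": [0,0,10],"spin": 0},
    {"jaw": -1,"slide": [0,0,4],"spin": 0},
    {"jaw": -1,"slide": [0,0,0],"spin": 0},
    {"jaw": -1,"slide": [0,0,0],"spin": 0},
    {"jaw": -1,"slide": [0,0,0],"spin": 0}
  ]
}}

```text
clock: 17.1
ee_pos: [0.5367, -0.2375, 0.072]
orientation: [-0.666, 0.746, -0.009, 0.004]
force: [-0.1, 0.0, 0.7]
finger_gap: 0.0484
grip_force: 41.0
```

Request:
{"fn": "carry_out", "kwargs": {
  "commands": [
    {"jaw": -1,"slide": [0,0,1],"spin": 0},
    {"jaw": -1,"slide": [0,0,0],"spin": 0},
    {"jaw": 0.1,"slide": [0,0,0],"spin": 0},
    {"jaw": 0.6,"slide": [0,0,0],"spin": 0},
    {"jaw": 1,"slide": [0,0,0],"spin": 0},
    {"jaw": 1,"slide": [0,0,0],"spin": 0},
    {"jaw": 1,"slide": [0,0,-20],"spin": 0},
    {"jaw": 1,"slide": [0,0,-40],"spin": 0}
  ]
}}

```text
clock: 17.9
ee_pos: [0.5325, -0.2358, 0.1275]
orientation: [-0.666, 0.746, -0.004, 0.002]
force: [-0.3, -0.4, -0.0]
finger_gap: 0.0854
grip_force: 0.0
```

Request:
{"fn": "carry_out", "kwargs": {
  "commands": [
    {"jaw": 1,"slide": [0,0,-40],"spin": 0},
    {"jaw": 1,"slide": [-37,-15,0],"spin": 0},
    {"jaw": 1,"slide": [-37,-15,0],"spin": 0},
    {"jaw": 1,"slide": [-37,-15,0],"spin": 0},
    {"jaw": 1,"slide": [-37,-15,0],"spin": 0},
    {"jaw": 1,"slide": [-37,-15,0],"spin": 0},
    {"jaw": 1,"slide": [-37,-15,0],"spin": 0},
    {"jaw": 1,"slide": [-37,-15,0],"spin": 0}
  ]
}}

```text
clock: 18.7
ee_pos: [0.6685, 0.0104, 0.1705]
orientation: [-0.666, 0.746, -0.008, 0.004]
force: [0.3, -0.2, 0.6]
finger_gap: 0.0851
grip_force: 0.0
```

```bash
python3 -c "
from h import *
to(.668,.06,.10)
box(.668,.06)
box(.537,-.234,.056)
"
```

```text
t 18.7 q [ 0.019  0.523  0.114  1.146 -0.008 -1.44 ] p [0.6685 0.0104 0.1705] heading -96.42 tilt z [ 0.016 -0.007 -1.   ]
slide [-49.6   7.2  70.2]
side 59 [667.2  58.9] [45.8 61.8] 0.5
top 176 [ 536.6 -230.6] [63.3 51.1] 88.7
side 123 [ 535.5 -233.4] [64.4 52.3] 84.7
```

Request:
{"fn": "carry_out", "kwargs": {
  "commands": [
    {"jaw": 1,"slide": [-30,4,20],"spin": -0.02},
    {"jaw": 1,"slide": [-20,3,25],"spin": 0},
    {"jaw": 1,"slide": [0,0,25],"spin": 0},
    {"jaw": 1,"slide": [0,0,0],"spin": 0},
    {"jaw": 1,"slide": [0,0,0],"spin": 0},
    {"jaw": 1,"slide": [0,0,0],"spin": 0}
  ]
}}

```text
clock: 19.5
ee_pos: [0.6683, 0.0578, 0.1021]
orientation: [-0.673, 0.739, -0.009, 0.005]
force: [-0.3, -0.8, 1.1]
finger_gap: 0.0857
grip_force: 0.0
```

```bash
python3 -c "
from h import *
to(.667,.0595,.011)
s=snap('side'); save(s,'r1.png',(230,120,330,210),6)
"
```

```text
t 19.5 q [ 0.09   0.565  0.005  0.992 -0.009 -1.387] p [0.6683 0.0578 0.1021] heading -95.37 tilt z [ 0.019 -0.007 -1.   ]
slide [-2.1  3.2 91.1]
```

View pics/r1.png

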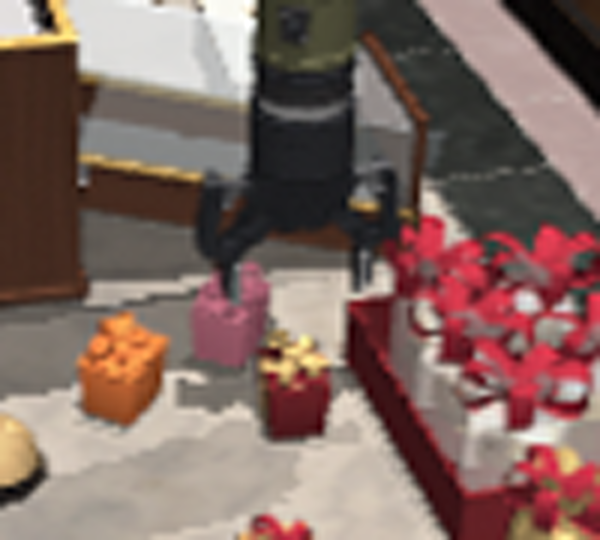

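The dark red box with the yellow bow is at crop (297,395), under the fingers. The crate behind it may foul the far finger, so I'll measure the clearance.

```bash
python3 -c "
from h import *
s=snap('side'); P=info(s)
for y in(.03,.05,.06,.07,.09):
    m=(abs(P[...,1]-y)<.006)&(P[...,0]>.698)&(P[...,0]<.85)&(P[...,2]>.01)&(P[...,2]<.09); print(y,m.sum(), P[m][:,0].min().round(3) if m.sum() else '', np.sort(P[m][:,0])[:6].round(3))
s=snap('top'); P=info(s)
for y in(.03,.05,.06,.07,.09):
    m=(abs(P[...,1]-y)<.006)&(P[...,0]>.698)&(P[...,0]<.85)&(P[...,2]>.01)&(P[...,2]<.06); print(y,m.sum(), np.sort(P[m][:,0])[:6].round(3))
"
```

```text
0.03 11 0.731 [0.731 0.732 0.733 0.734 0.735 0.735]
0.05 35 0.73 [0.73  0.731 0.732 0.732 0.733 0.733]
0.06 28 0.731 [0.731 0.732 0.732 0.732 0.733 0.733]
0.07 25 0.73 [0.73  0.73  0.731 0.732 0.732 0.733]
0.09 19 0.73 [0.73  0.731 0.731 0.732 0.732 0.733]
0.03 27 [0.733 0.733 0.734 0.734 0.734 0.734]
0.05 23 [0.733 0.734 0.734 0.735 0.735 0.737]
0.06 8 [0.763 0.764 0.764 0.764 0.765 0.765]
0.07 0 []
0.09 0 []
```

Request:
{"fn": "carry_out", "kwargs": {
  "commands": [
    {"jaw": 0.6,"slide": [-1,1,0],"spin": 0},
    {"jaw": 0.6,"slide": [-1,2,25],"spin": 0},
    {"jaw": 0.6,"slide": [0,0,30],"spin": 0},
    {"jaw": 0.6,"slide": [0,0,25],"spin": 0},
    {"jaw": 0.6,"slide": [0,0,10],"spin": 0},
    {"jaw": 0.6,"slide": [0,0,0],"spin": 0},
    {"jaw": 0.6,"slide": [0,0,0],"spin": 0}
  ]
}}

```text
clock: 20.35
ee_pos: [0.6669, 0.0606, 0.0113]
orientation: [-0.674, 0.739, -0.009, 0.004]
force: [0.8, -0.2, 0.8]
finger_gap: 0.0681
grip_force: 0.0
```

Request:
{"fn": "carry_out", "kwargs": {
  "commands": [
    {"jaw": -1,"slide": [0,0,0],"spin": 0},
    {"jaw": -1,"slide": [0,0,0],"spin": 0},
    {"jaw": -1,"slide": [0,0,0],"spin": 0},
    {"jaw": -1,"slide": [0,0,0],"spin": 0},
    {"jaw": -1,"slide": [0,0,0],"spin": 0},
    {"jaw": -1,"slide": [0,0,0],"spin": 0}
  ]
}}

```text
clock: 20.95
ee_pos: [0.6676, 0.0607, 0.0123]
orientation: [-0.674, 0.739, -0.009, 0.005]
force: [-0.3, 0.6, 5.9]
finger_gap: 0.0462
grip_force: 41.4
```

Request:
{"fn": "carry_out", "kwargs": {
  "commands": [
    {"jaw": -1,"slide": [0,0,-35],"spin": 0},
    {"jaw": -1,"slide": [0,0,-45],"spin": 0},
    {"jaw": -1,"slide": [0,0,-45],"spin": 0},
    {"jaw": -1,"slide": [0,0,-30],"spin": 0},
    {"jaw": -1,"slide": [0,0,0],"spin": 0},
    {"jaw": -1,"slide": [0,0,0],"spin": 0},
    {"jaw": -1,"slide": [0,0,0],"spin": 0.02}
  ]
}}

```text
clock: 21.65
ee_pos: [0.6621, 0.0615, 0.1633]
orientation: [-0.666, 0.746, -0.007, 0.002]
force: [-0.5, 0.6, -1.2]
finger_gap: 0.0456
grip_force: 41.6
```

```bash
python3 -c "
from h import *
a=np.radians(-6.4);Y=np.array([-np.sin(a),np.cos(a)]); c=np.array([.534,-.268])
g=np.array([.536,-.232]); t=2*c-g; print(t)
to(*t,.165); print(readout.get_obs()['finger_gap'],readout.get_obs()['grip_force'])
"
```

```text
[ 0.532 -0.304]
t 21.65 q [ 0.097  0.523  0.095  1.131 -0.009 -1.361] p [0.6621 0.0615 0.1633] heading -96.49 tilt z [ 0.013 -0.007 -1.   ]
slide [377.8  88.   -0.6]
0.045619635968147144 41.62511573173106
```

Request:
{"fn": "carry_out", "kwargs": {
  "commands": [
    {"jaw": -1,"slide": [38,9,-10],"spin": 0},
    {"jaw": -1,"slide": [42,10,-10],"spin": 0},
    {"jaw": -1,"slide": [42,10,0],"spin": 0},
    {"jaw": -1,"slide": [42,10,0],"spin": 0},
    {"jaw": -1,"slide": [42,10,0],"spin": 0},
    {"jaw": -1,"slide": [42,10,0],"spin": 0},
    {"jaw": -1,"slide": [42,10,0],"spin": 0},
    {"jaw": -1,"slide": [42,10,0],"spin": 0}
  ]
}}

```text
clock: 22.45
ee_pos: [0.5454, -0.2602, 0.1833]
orientation: [-0.666, 0.746, -0.006, 0.003]
force: [1.4, -0.1, -1.7]
finger_gap: 0.046
grip_force: 41.6
```

Request:
{"fn": "carry_out", "kwargs": {
  "commands": [
    {"jaw": -1,"slide": [42,9,0],"spin": 0},
    {"jaw": -1,"slide": [4,0,20],"spin": 0},
    {"jaw": -1,"slide": [0,0,25],"spin": 0},
    {"jaw": -1,"slide": [0,0,20],"spin": 0},
    {"jaw": -1,"slide": [0,0,15],"spin": 0},
    {"jaw": -1,"slide": [0,0,0],"spin": 0},
    {"jaw": -1,"slide": [0,0,0],"spin": 0},
    {"jaw": -1,"slide": [0,0,0],"spin": 0}
  ]
}}

```text
clock: 23.25
ee_pos: [0.535, -0.3047, 0.1061]
orientation: [-0.666, 0.746, -0.008, 0.004]
force: [0.9, 0.2, -0.2]
finger_gap: 0.0462
grip_force: 41.6
```

```bash
python3 -c "
from h import *
to(.532,-.304,.07); print(readout.get_obs()['finger_gap'],readout.get_obs()['grip_force'])
box(.532,-.304,.09);box(.5355,-.232,.056)
"
```

```text
t 23.25 q [-0.519  0.474 -0.148  0.931  0.002 -1.977] p [ 0.535  -0.3047  0.1061] heading -96.44 tilt z [ 0.017 -0.007 -1.   ]
slide [-0.5  3.7 36. ]
0.046219773143479546 41.59070195630193
side 126 [ 534.4 -313.7] [64.5 55.1] 23.2
top 125 [ 569.2 -208.3] [57.1 41.9] 89.3
```

Request:
{"fn": "carry_out", "kwargs": {
  "commands": [
    {"jaw": -1,"slide": [0,3,15],"spin": 0},
    {"jaw": -1,"slide": [0,0,12],"spin": 0},
    {"jaw": -1,"slide": [0,0,6],"spin": 0},
    {"jaw": -1,"slide": [0,0,2],"spin": 0},
    {"jaw": -1,"slide": [0,0,0],"spin": 0},
    {"jaw": -1,"slide": [0,0,0],"spin": 0}
  ]
}}

```text
clock: 24.05
ee_pos: [0.5328, -0.3047, 0.0712]
orientation: [-0.666, 0.746, -0.008, 0.004]
force: [-0.1, -0.9, -0.5]
finger_gap: 0.0459
grip_force: 41.7
```

Request:
{"fn": "carry_out", "kwargs": {
  "commands": [
    {"jaw": -1,"slide": [0,0,2],"spin": 0},
    {"jaw": -1,"slide": [0,0,0],"spin": 0},
    {"jaw": 0.1,"slide": [0,0,0],"spin": 0},
    {"jaw": 0.6,"slide": [0,0,0],"spin": 0},
    {"jaw": 1,"slide": [0,0,0],"spin": 0},
    {"jaw": 1,"slide": [0,0,0],"spin": 0},
    {"jaw": 1,"slide": [0,0,-20],"spin": 0},
    {"jaw": 1,"slide": [0,0,-40],"spin": 0}
  ]
}}

```text
clock: 24.85
ee_pos: [0.5288, -0.3026, 0.1259]
orientation: [-0.666, 0.746, -0.004, 0.002]
force: [0.6, -0.0, 0.3]
finger_gap: 0.0855
grip_force: 0.0
```

Request:
{"fn": "carry_out", "kwargs": {
  "commands": [
    {"jaw": -1,"slide": [0,0,-40],"spin": 0},
    {"jaw": -1,"slide": [0,40,0],"spin": 0},
    {"jaw": -1,"slide": [0,44,0],"spin": 0},
    {"jaw": -1,"slide": [0,44,0],"spin": 0},
    {"jaw": -1,"slide": [0,44,0],"spin": 0},
    {"jaw": -1,"slide": [0,0,0],"spin": 0},
    {"jaw": -1,"slide": [0,0,0],"spin": 0},
    {"jaw": -1,"slide": [0,0,0],"spin": 0}
  ]
}}

```text
clock: 25.65
ee_pos: [0.3612, -0.2854, 0.1664]
orientation: [-0.666, 0.746, -0.009, 0.004]
force: [-0.0, 0.7, -0.2]
finger_gap: 0.0001
grip_force: 0.0
```

```bash
python3 -c "
from h import *
to(.360,-.2985,.06)
box(.5365,-.231,.056,h=.045); box(.532,-.304,.056,h=.043)
s=snap('side'); save(s,'p1.png',(200,190,320,280),6)
"
```

```text
t 25.65 q [-0.672  0.176 -0.427  0.948  0.005 -2.131] p [ 0.3612 -0.2854  0.1664] heading -96.42 tilt z [ 0.018 -0.008 -1.   ]
slide [ 12.5   1.8 106.4]
top 97 [ 556.4 -234.8] [106.6  46.9] 66.2
side 79 [ 557.5 -233.9] [104.3  43.7] 68.5
top 158 [ 531.4 -305. ] [60.5 47.7] 87.6
side 118 [ 531.2 -306. ] [64.5 49.6] 82.7
```

View pics/p1.png

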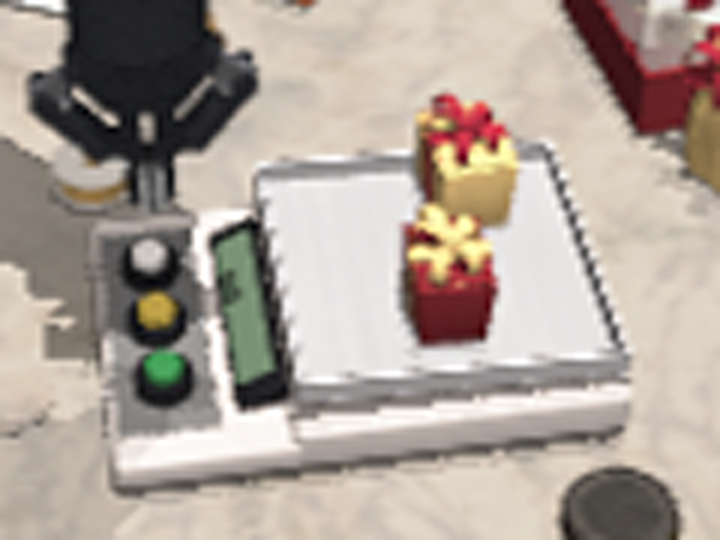

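The gold box (crop (470,160)) has been knocked aside on the pan. Red is fine at (450,275). I'll measure gold and re-place it.

```bash
python3 -c "
from h import *
for n in('top','side'):
    s=snap(n); P=info(s)
    m=(abs(P[...,0]-.56)<.09)&(P[...,1]>-.271)&(P[...,1]<-.15)&(P[...,2]>.097)&(P[...,2]<.118)
    q=P[m]; r=cv2.minAreaRect((q[:,:2]*1000).astype(np.float32)); print(n,len(q),r)
    if n=='top': save(s,'p2.png',(260,140,360,260),5)
"
```

```text
top 215 ((574.2628173828125, -208.26712036132812), (63.69214630126953, 51.66554641723633), 89.76593017578125)
side 143 ((573.3632202148438, -210.6003875732422), (64.26438903808594, 51.92582702636719), 85.90187072753906)
```

View pics/p2.png

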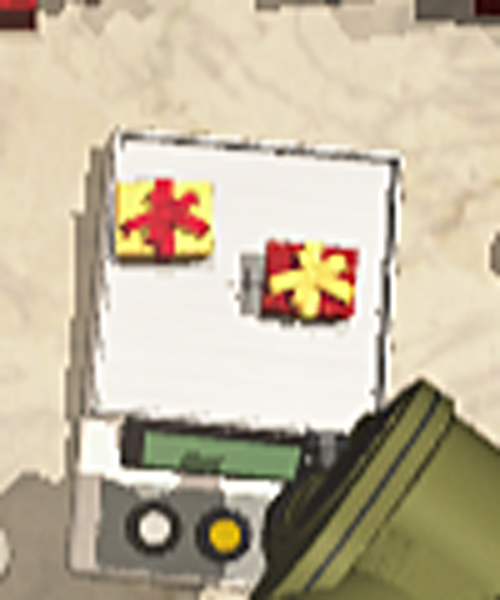

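Gold is at (0.5735,-0.2095). I'll re-grip it with a partial opening and set it back opposite red.

Request:
{"fn": "carry_out", "kwargs": {
  "commands": [
    {"jaw": 0.6,"slide": [0,0,0],"spin": -0.04},
    {"jaw": 0.6,"slide": [-15,-34,0],"spin": 0},
    {"jaw": 0.6,"slide": [-15,-34,0],"spin": 0},
    {"jaw": 0.6,"slide": [-15,-34,0],"spin": 0},
    {"jaw": 0.6,"slide": [-15,-34,0],"spin": 0},
    {"jaw": 0.6,"slide": [-15,-34,0],"spin": 0},
    {"jaw": 0.6,"slide": [-15,-35,0],"spin": 0},
    {"jaw": 0.6,"slide": [0,0,0],"spin": 0}
  ]
}}

```text
clock: 26.8
ee_pos: [0.5757, -0.208, 0.1682]
orientation: [-0.683, 0.731, -0.009, 0.005]
force: [-0.2, -0.7, 0.1]
finger_gap: 0.0689
grip_force: 0.0
```

Request:
{"fn": "carry_out", "kwargs": {
  "commands": [
    {"jaw": 0.6,"slide": [0,0,0],"spin": 0},
    {"jaw": 0.6,"slide": [0,0,0],"spin": 0}
  ]
}}

```text
clock: 27.0
ee_pos: [0.5697, -0.2096, 0.1683]
orientation: [-0.681, 0.732, -0.007, 0.003]
force: [-0.1, -0.7, -0.4]
finger_gap: 0.0689
grip_force: 0.0
```

```bash
python3 -c "
from h import *
to(.5735,-.2095,.069)
"
```

```text
t 27.0 q [-3.520e-01  4.190e-01 -6.800e-02  1.068e+00 -1.000e-03 -1.850e+00] p [ 0.5697 -0.2096  0.1683] heading -94.15 tilt z [ 0.015 -0.007 -1.   ]
slide [-0.9 -2.3 99.3]
```

Request:
{"fn": "carry_out", "kwargs": {
  "commands": [
    {"jaw": 0.6,"slide": [-1,-1,35],"spin": 0},
    {"jaw": 0.6,"slide": [0,-1,30],"spin": 0},
    {"jaw": 0.6,"slide": [0,0,20],"spin": 0},
    {"jaw": 0.6,"slide": [0,0,12],"spin": 0},
    {"jaw": 0.6,"slide": [0,0,0],"spin": 0},
    {"jaw": 0.6,"slide": [0,0,0],"spin": 0}
  ]
}}

```text
clock: 27.6
ee_pos: [0.5744, -0.2099, 0.0726]
orientation: [-0.681, 0.732, -0.009, 0.004]
force: [0.3, -0.4, 0.5]
finger_gap: 0.0681
grip_force: 0.0
```

Request:
{"fn": "carry_out", "kwargs": {
  "commands": [
    {"jaw": -1,"slide": [0,0,0],"spin": 0},
    {"jaw": -1,"slide": [0,0,0],"spin": 0},
    {"jaw": -1,"slide": [0,0,0],"spin": 0},
    {"jaw": -1,"slide": [0,0,0],"spin": 0},
    {"jaw": -1,"slide": [0,0,0],"spin": 0},
    {"jaw": -1,"slide": [0,0,-20],"spin": 0},
    {"jaw": -1,"slide": [0,0,-10],"spin": 0.04},
    {"jaw": -1,"slide": [0,0,0],"spin": 0}
  ]
}}

```text
clock: 28.4
ee_pos: [0.5748, -0.2094, 0.103]
orientation: [-0.666, 0.746, -0.009, 0.004]
force: [0.7, -0.4, -0.7]
finger_gap: 0.0487
grip_force: 41.0
```

Request:
{"fn": "carry_out", "kwargs": {
  "commands": [
    {"jaw": -1,"slide": [0,0,0],"spin": 0},
    {"jaw": -1,"slide": [0,0,0],"spin": 0}
  ]
}}

```text
clock: 28.6
ee_pos: [0.5731, -0.2088, 0.1007]
orientation: [-0.667, 0.745, -0.007, 0.003]
force: [-0.7, 0.5, -1.2]
finger_gap: 0.0486
grip_force: 41.0
```

```bash
python3 -c "
from h import *
to(.537,-.2305,.069);o=readout.get_obs();print(o['finger_gap'],o['grip_force'])
s=snap('side'); P=info(s)
m=(abs(P[...,0]-.56)<.09)&(P[...,1]>-.268)&(P[...,1]<-.15)&(P[...,2]>.125)&(P[...,2]<.150)
q=P[m]; print(len(q)); print(cv2.minAreaRect((q[:,:2]*1000).astype(np.float32)))
"
```

```text
t 28.6 q [-3.490e-01  4.710e-01 -1.690e-01  9.150e-01 -1.000e-03 -1.808e+00] p [ 0.5731 -0.2088  0.1007] heading -96.39 tilt z [ 0.014 -0.006 -1.   ]
slide [25.4 34.  31.3]
0.048602218547770394 41.03875991888344
191
((570.4630126953125, -212.80996704101562), (72.61994171142578, 71.928955078125), 46.610435485839844)
```

Request:
{"fn": "carry_out", "kwargs": {
  "commands": [
    {"jaw": -1,"slide": [12,17,0],"spin": 0},
    {"jaw": -1,"slide": [13,17,0],"spin": 0},
    {"jaw": -1,"slide": [0,0,10],"spin": 0},
    {"jaw": -1,"slide": [0,0,10],"spin": 0},
    {"jaw": -1,"slide": [0,0,6],"spin": 0},
    {"jaw": -1,"slide": [0,0,0],"spin": 0},
    {"jaw": -1,"slide": [0,0,0],"spin": 0}
  ]
}}

```text
clock: 29.35
ee_pos: [0.5381, -0.23, 0.075]
orientation: [-0.667, 0.745, -0.008, 0.004]
force: [-1.9, 0.6, 0.7]
finger_gap: 0.0486
grip_force: 41.2
```

Request:
{"fn": "carry_out", "kwargs": {
  "commands": [
    {"jaw": -1,"slide": [0,0,2],"spin": 0},
    {"jaw": -1,"slide": [0,0,0],"spin": 0},
    {"jaw": -1,"slide": [0,0,0],"spin": 0}
  ]
}}

```text
clock: 29.65
ee_pos: [0.5385, -0.2304, 0.0737]
orientation: [-0.666, 0.745, -0.009, 0.004]
force: [0.2, 0.9, 1.2]
finger_gap: 0.0483
grip_force: 41.2
```

Request:
{"fn": "carry_out", "kwargs": {
  "commands": [
    {"jaw": 0.1,"slide": [0,0,0],"spin": 0},
    {"jaw": 0.6,"slide": [0,0,0],"spin": 0},
    {"jaw": 1,"slide": [0,0,0],"spin": 0},
    {"jaw": 1,"slide": [0,0,0],"spin": 0},
    {"jaw": 1,"slide": [0,0,-20],"spin": 0},
    {"jaw": 1,"slide": [0,0,-40],"spin": 0},
    {"jaw": 1,"slide": [0,0,-40],"spin": 0}
  ]
}}

```text
clock: 30.35
ee_pos: [0.5351, -0.2294, 0.1734]
orientation: [-0.666, 0.746, -0.007, 0.003]
force: [2.2, -0.1, 0.3]
finger_gap: 0.0857
grip_force: 0.0
```

Request:
{"fn": "carry_out", "kwargs": {
  "commands": [
    {"jaw": -1,"slide": [0,42,0],"spin": 0},
    {"jaw": -1,"slide": [0,42,0],"spin": 0},
    {"jaw": -1,"slide": [0,42,0],"spin": 0},
    {"jaw": -1,"slide": [0,43,0],"spin": 0},
    {"jaw": -1,"slide": [44,0,0],"spin": 0},
    {"jaw": -1,"slide": [43,0,0],"spin": 0},
    {"jaw": -1,"slide": [0,0,0],"spin": 0},
    {"jaw": -1,"slide": [0,0,0],"spin": 0}
  ]
}}

```text
clock: 31.15
ee_pos: [0.3581, -0.2978, 0.1708]
orientation: [-0.666, 0.746, -0.008, 0.004]
force: [-0.1, 1.3, -0.3]
finger_gap: -0.0002
grip_force: 0.0
```

```bash
python3 -c "
from h import *
to(.360,-.2985,.06)
for n in('top','side'):
    s=snap(n); P=info(s)
    for nm,lo,hi in(('gold',-.269,-.15),('red',-.36,-.2715)):
        m=(abs(P[...,0]-.54)<.07)&(P[...,1]>lo)&(P[...,1]<hi)&(P[...,2]>.097)&(P[...,2]<.118)
        q=P[m]
        if len(q)>5: print(n,nm,len(q),np.array(cv2.minAreaRect((q[:,:2]*1000).astype(np.float32))[0]).round(1))
    m=(abs(P[...,0]-.534)<.08)&(abs(P[...,1]+.268)<.08)&(P[...,2]>.04)&(P[...,2]<.065); q=P[m]
    A=np.c_[q[:,:2]-[.534,-.268],np.ones(len(q))]; print('plane',np.linalg.lstsq(A,q[:,2],rcond=None)[0].round(4))
"
```

```text
t 31.15 q [-0.697  0.184 -0.404  0.966  0.005 -2.154] p [ 0.3581 -0.2978  0.1708] heading -96.55 tilt z [ 0.016 -0.007 -1.   ]
slide [-1.000e-01 -1.000e-01  1.108e+02]
top gold 203 [ 536.3 -228.6]
top red 191 [ 531.4 -305. ]
plane [0.0042 0.0004 0.0547]
side gold 146 [ 534.5 -232.6]
side red 154 [ 530.1 -307.1]
plane [ 0.0035 -0.0041  0.0538]
```

Both boxes are placed and the pan is level. Pressing green.

Request:
{"fn": "carry_out", "kwargs": {
  "commands": [
    {"jaw": -1,"slide": [0,0,40],"spin": 0},
    {"jaw": -1,"slide": [0,0,40],"spin": 0},
    {"jaw": -1,"slide": [0,0,20],"spin": 0},
    {"jaw": -1,"slide": [0,0,12],"spin": 0},
    {"jaw": -1,"slide": [0,0,8],"spin": 0},
    {"jaw": -1,"slide": [0,0,5],"spin": 0},
    {"jaw": -1,"slide": [0,0,1],"spin": 0},
    {"jaw": -1,"slide": [0,0,0],"spin": 0}
  ]
}}

```text
clock: 32.05
ee_pos: [0.3601, -0.2964, 0.046]
orientation: [-0.667, 0.745, -0.007, 0.004]
force: [-3.2, 4.8, 10.8]
finger_gap: -0.0003
grip_force: 4.9
```

```bash
python3 -c "
from h import *
to(.360,-.2985,.0458); print(readout.get_obs()['force'])
"
```

```text
t 32.05 q [-0.693  0.318 -0.6    0.637  0.006 -2.153] p [ 0.3601 -0.2964  0.046 ] heading -96.36 tilt z [ 0.016 -0.005 -1.   ]
slide [ 2.1 -0.1  0.2]
[-3.20199543  4.82816597 10.77759787]
```

Request:
{"fn": "carry_out", "kwargs": {
  "commands": [
    {"jaw": -1,"slide": [0,0,-40],"spin": 0},
    {"jaw": -1,"slide": [0,0,-45],"spin": 0},
    {"jaw": 0.6,"slide": [0,0,-40],"spin": 0},
    {"jaw": 0.6,"slide": [-44,0,0],"spin": 0},
    {"jaw": 0.6,"slide": [-43,-2,0],"spin": 0},
    {"jaw": 0.6,"slide": [0,0,0],"spin": 0}
  ]
}}

```text
clock: 32.65
ee_pos: [0.3703, -0.2071, 0.1704]
orientation: [-0.669, 0.744, -0.008, 0.005]
force: [-0.1, -0.2, 0.6]
finger_gap: 0.0581
grip_force: 0.0
```

```bash
python3 -c "
from h import *
to(.5355,-.2305,.071)
s=snap('top'); save(s,'d1.png',(70,150,190,250),6)
P=info(s)
for r in finder.tip_of('top','chute_mouth')[:1]: print(r['score'],r['centre'],atz(s,r['centre'],.235).round(4))
hsv=cv2.cvtColor(s['frame'],cv2.COLOR_RGB2HSV)
m=(P[...,2]>.225)&(P[...,2]<.25)&(abs(P[...,0]-.5)<.1)&(abs(P[...,1]-.34)<.12)&(hsv[...,0]>18)&(hsv[...,0]<32)&(hsv[...,1]>120)
v,u=np.nonzero(m); q=np.array([atz(s,(a,b),.238)[:2] for a,b in zip(u,v)])*1000
print(len(q),cv2.minAreaRect(q.astype(np.float32)))
s=snap('side'); P=info(s)
m=(P[...,2]>.225)&(P[...,2]<.245)&(abs(P[...,0]-.5)<.1)&(abs(P[...,1]-.34)<.12)
q=P[m][:,:2]*1000; print('side',len(q),cv2.minAreaRect(q.astype(np.float32)))
for r in finder.tip_of('side','chute_mouth')[:1]: print(r['score'],atz(s,r['centre'],.235).round(4))
"
```

```text
t 32.65 q [-0.513  0.114 -0.492  0.947  0.004 -1.977] p [ 0.3703 -0.2071  0.1704] heading -96.09 tilt z [ 0.017 -0.006 -1.   ]
slide [   5.4 -164.9  102.4]
0.61 [115.9, 203.7] [0.4909 0.3329 0.235 ]
645 ((495.5265808105469, 343.75238037109375), (158.95278930664062, 122.39713287353516), 86.9421157836914)
side 94 ((545.7261352539062, 334.844970703125), (159.64939880371094, 37.06300735473633), 79.86973571777344)
0.76 [0.5185 0.3274 0.235 ]
```

View pics/d1.png

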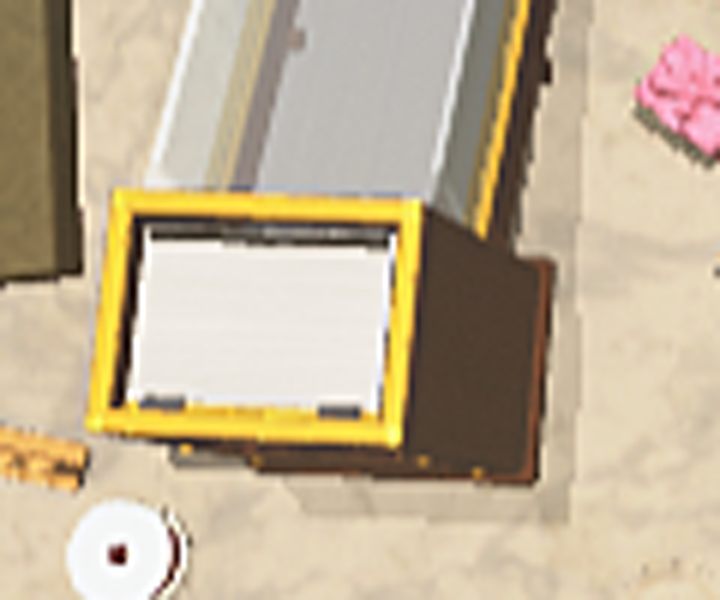

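Request:
{"fn": "carry_out", "kwargs": {
  "commands": [
    {"jaw": 0.6,"slide": [1,-41,0],"spin": 0},
    {"jaw": 0.6,"slide": [1,-41,0],"spin": 0},
    {"jaw": 0.6,"slide": [1,-41,0],"spin": 0},
    {"jaw": 0.6,"slide": [2,-41,0],"spin": 0},
    {"jaw": 0.6,"slide": [0,0,30],"spin": 0},
    {"jaw": 0.6,"slide": [0,0,0],"spin": 0},
    {"jaw": 0.6,"slide": [0,0,0],"spin": 0},
    {"jaw": 0.6,"slide": [0,0,0],"spin": 0}
  ],
  "newtons": 60
}}

```text
clock: 33.65
ee_pos: [0.5325, -0.2352, 0.143]
orientation: [-0.666, 0.746, -0.008, 0.004]
force: [-0.4, -0.0, 0.7]
finger_gap: 0.0686
grip_force: 0.0
```

```bash
python3 -c "
from h import *
to(.5355,-.2305,.072)
s=snap('side'); P=info(s)
for nm,lo,hi in(('gold',-.269,-.15),('red',-.36,-.2715)):
        m=(abs(P[...,0]-.54)<.07)&(P[...,1]>lo)&(P[...,1]<hi)&(P[...,2]>.097)&(P[...,2]<.112)
        q=P[m]
        if len(q)>5: print(nm,len(q),np.array(cv2.minAreaRect((q[:,:2]*1000).astype(np.float32))[0]).round(1))
"
```

```text
t 33.65 q [-0.416  0.393 -0.18   0.981 -0.    -1.873] p [ 0.5325 -0.2352  0.143 ] heading -96.5 tilt z [ 0.016 -0.007 -1.   ]
slide [-5.4 -1.2 71. ]
gold 128 [ 534.9 -231.6]
red 118 [ 530.2 -307.3]
```

Request:
{"fn": "carry_out", "kwargs": {
  "commands": [
    {"jaw": 0.6,"slide": [-4,-1,25],"spin": 0},
    {"jaw": 0.6,"slide": [0,0,25],"spin": 0},
    {"jaw": 0.6,"slide": [0,0,20],"spin": 0},
    {"jaw": 0.6,"slide": [0,0,0],"spin": 0},
    {"jaw": 0.6,"slide": [0,0,0],"spin": 0},
    {"jaw": -1,"slide": [0,0,0],"spin": 0},
    {"jaw": -1,"slide": [0,0,0],"spin": 0},
    {"jaw": -1,"slide": [0,0,0],"spin": 0}
  ]
}}

```text
clock: 34.5
ee_pos: [0.5368, -0.2317, 0.0736]
orientation: [-0.666, 0.746, -0.009, 0.004]
force: [0.0, -0.6, -0.4]
finger_gap: 0.0482
grip_force: 60.8
```

Request:
{"fn": "carry_out", "kwargs": {
  "commands": [
    {"jaw": -1,"slide": [0,0,0],"spin": 0},
    {"jaw": -1,"slide": [0,0,0],"spin": 0},
    {"jaw": -1,"slide": [0,0,0],"spin": 0},
    {"jaw": -1,"slide": [0,0,-40],"spin": 0},
    {"jaw": -1,"slide": [0,0,-45],"spin": 0},
    {"jaw": -1,"slide": [0,0,-45],"spin": 0},
    {"jaw": -1,"slide": [0,0,-45],"spin": 0},
    {"jaw": -1,"slide": [0,0,-35],"spin": 0}
  ]
}}

```text
clock: 35.3
ee_pos: [0.532, -0.2296, 0.2847]
orientation: [-0.666, 0.746, -0.009, 0.004]
force: [0.5, 0.2, -2.1]
finger_gap: 0.0484
grip_force: 61.8
```

Request:
{"fn": "carry_out", "kwargs": {
  "commands": [
    {"jaw": -1,"slide": [0,0,0],"spin": -0.15},
    {"jaw": -1,"slide": [0,0,0],"spin": -0.15},
    {"jaw": -1,"slide": [0,0,0],"spin": -0.15},
    {"jaw": -1,"slide": [0,0,0],"spin": -0.15},
    {"jaw": -1,"slide": [0,0,0],"spin": -0.15},
    {"jaw": -1,"slide": [0,0,0],"spin": 0}
  ]
}}

```text
clock: 35.9
ee_pos: [0.5316, -0.2294, 0.2815]
orientation: [0.893, -0.45, 0.008, -0.0]
force: [0.2, 0.2, -0.9]
finger_gap: 0.048
grip_force: 61.7
```

```bash
python3 -c "
from h import *
to(.502,.3436,.28);o=readout.get_obs();print(o['finger_gap'],o['grip_force'])
"
```

```text
t 35.9 q [-0.407  0.328  0.089  1.316  0.    -2.616] p [ 0.5316 -0.2294  0.2815] heading -53.47 tilt z [ 0.014 -0.006 -1.   ]
slide [-478.  -317.3   -2.5]
0.04801577952284151 61.72852431423962
```

Request:
{"fn": "carry_out", "kwargs": {
  "commands": [
    {"jaw": -1,"slide": [-30,-20,-20],"spin": 0},
    {"jaw": -1,"slide": [-38,-25,0],"spin": 0},
    {"jaw": -1,"slide": [-38,-25,0],"spin": 0},
    {"jaw": -1,"slide": [-38,-25,0],"spin": 0},
    {"jaw": -1,"slide": [-38,-25,0],"spin": 0},
    {"jaw": -1,"slide": [-38,-25,0],"spin": 0},
    {"jaw": -1,"slide": [-38,-25,0],"spin": 0},
    {"jaw": -1,"slide": [-38,-25,0],"spin": 0}
  ]
}}

```text
clock: 36.7
ee_pos: [0.5115, 0.126, 0.2991]
orientation: [0.892, -0.451, 0.009, -0.0]
force: [0.6, 0.4, -0.0]
finger_gap: 0.048
grip_force: 61.8
```

Request:
{"fn": "carry_out", "kwargs": {
  "commands": [
    {"jaw": -1,"slide": [-38,-25,0],"spin": 0},
    {"jaw": -1,"slide": [-38,-25,0],"spin": 0},
    {"jaw": -1,"slide": [-38,-25,0],"spin": 0},
    {"jaw": -1,"slide": [-38,-25,0],"spin": 0},
    {"jaw": -1,"slide": [-30,-22,0],"spin": 0},
    {"jaw": -1,"slide": [0,0,0],"spin": -0.15},
    {"jaw": -1,"slide": [0,0,0],"spin": -0.15},
    {"jaw": -1,"slide": [0,0,0],"spin": -0.15}
  ]
}}

```text
clock: 37.5
ee_pos: [0.5014, 0.3436, 0.2968]
orientation: [0.971, -0.237, 0.008, 0.002]
force: [-0.7, 0.3, -1.0]
finger_gap: 0.0479
grip_force: 61.8
```

Request:
{"fn": "carry_out", "kwargs": {
  "commands": [
    {"jaw": -1,"slide": [0,0,0],"spin": -0.15},
    {"jaw": -1,"slide": [0,0,0],"spin": -0.15},
    {"jaw": -1,"slide": [0,0,0],"spin": -0.13},
    {"jaw": -1,"slide": [0,0,0],"spin": 0},
    {"jaw": -1,"slide": [0,0,0],"spin": 0},
    {"jaw": -1,"slide": [0,0,0],"spin": 0},
    {"jaw": -1,"slide": [0,0,0],"spin": 0},
    {"jaw": -1,"slide": [0,0,0],"spin": 0}
  ]
}}

```text
clock: 38.3
ee_pos: [0.502, 0.3432, 0.2976]
orientation: [1.0, -0.027, 0.008, 0.003]
force: [-0.3, -0.5, -0.8]
finger_gap: 0.0484
grip_force: 61.8
```

```bash
python3 -c "
from h import *
to(.502,.3436,.26);o=readout.get_obs();print(o['finger_gap'],o['grip_force'])
s=snap('top'); save(s,'m1.png',(60,130,200,250),5)
"
```

```text
t 38.3 q [ 0.608  0.386  0.218  1.393 -0.015 -2.48 ] p [0.502  0.3432 0.2976] heading -3.09 tilt z [ 0.016 -0.007 -1.   ]
slide [-0.6 -0.6 37.6]
0.04843958223970647 61.82686089305207
```

View pics/m1.png

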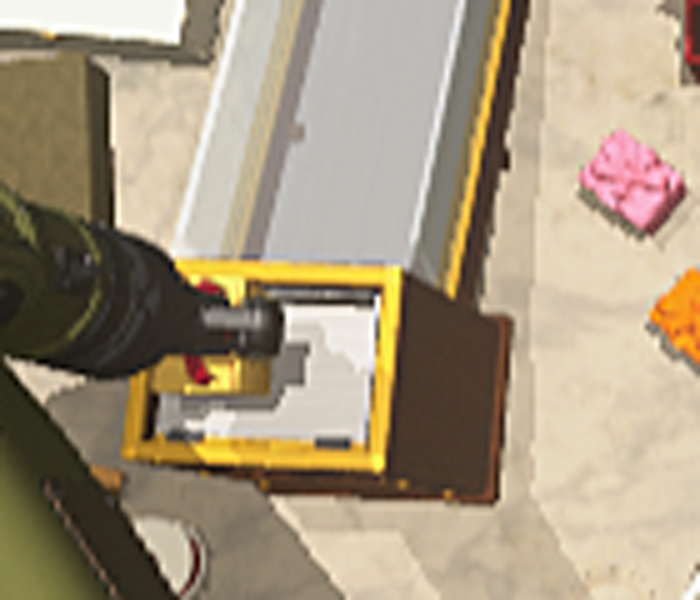

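The gold box (crop (212,340)) hangs over the mouth, whose opening is centred near (265,365). The offset looks like parallax; a quick calculation will confirm.

```bash
python3 -c "
from h import *
s=snap('top'); f=lambda u,v,z: atz(s,(60+u/5,130+v/5),z).round(3)
print('box top near edge L,R',f(158,392,.332),f(268,392,.332))
print('outer frame',f(150,258,.238),f(405,268,.238),f(383,472,.238),f(124,458,.238))
"
```

```text
box top near edge L,R [0.466 0.362 0.332] [0.465 0.301 0.332]
outer frame [0.559 0.415 0.238] [0.551 0.258 0.238] [0.428 0.266 0.238] [0.437 0.423 0.238]
```

Request:
{"fn": "carry_out", "kwargs": {
  "commands": [
    {"jaw": -1,"slide": [0,0,20],"spin": 0},
    {"jaw": -1,"slide": [0,0,20],"spin": 0},
    {"jaw": -1,"slide": [0,0,12],"spin": 0},
    {"jaw": -1,"slide": [0,0,12],"spin": 0},
    {"jaw": -1,"slide": [0,0,12],"spin": 0},
    {"jaw": -1,"slide": [0,0,0],"spin": 0}
  ]
}}

```text
clock: 39.0
ee_pos: [0.5041, 0.3429, 0.2208]
orientation: [1.0, -0.027, 0.009, 0.003]
force: [4.6, 0.6, 0.5]
finger_gap: 0.0481
grip_force: 60.8
```

Request:
{"fn": "carry_out", "kwargs": {
  "commands": [
    {"jaw": -1,"slide": [0,0,12],"spin": 0},
    {"jaw": -1,"slide": [0,0,12],"spin": 0},
    {"jaw": -1,"slide": [0,0,12],"spin": 0},
    {"jaw": -1,"slide": [0,0,12],"spin": 0},
    {"jaw": -1,"slide": [0,0,0],"spin": 0},
    {"jaw": -1,"slide": [0,0,0],"spin": 0}
  ]
}}

```text
clock: 39.6
ee_pos: [0.5036, 0.3417, 0.1727]
orientation: [1.0, -0.026, 0.008, 0.004]
force: [3.3, 0.4, -0.5]
finger_gap: 0.0479
grip_force: 61.3
```

Request:
{"fn": "carry_out", "kwargs": {
  "commands": [
    {"jaw": -1,"slide": [0,0,5],"spin": 0},
    {"jaw": -1,"slide": [0,0,4],"spin": 0},
    {"jaw": -1,"slide": [0,0,0],"spin": 0},
    {"jaw": -1,"slide": [0,0,0],"spin": 0}
  ]
}}

```text
clock: 40.0
ee_pos: [0.5042, 0.3423, 0.1646]
orientation: [1.0, -0.026, 0.008, 0.003]
force: [3.1, 0.1, -1.9]
finger_gap: 0.0479
grip_force: 61.3
```

Request:
{"fn": "carry_out", "kwargs": {
  "commands": [
    {"jaw": 0.6,"slide": [0,0,0],"spin": 0},
    {"jaw": 0.6,"slide": [0,0,0],"spin": 0},
    {"jaw": 0.6,"slide": [0,0,0],"spin": 0},
    {"jaw": 0.6,"slide": [0,0,0],"spin": 0},
    {"jaw": 0.6,"slide": [0,0,0],"spin": 0},
    {"jaw": 0.6,"slide": [0,0,0],"spin": 0},
    {"jaw": 0.6,"slide": [0,0,0],"spin": 0},
    {"jaw": 0.6,"slide": [0,0,0],"spin": 0}
  ]
}}

```text
clock: 40.8
ee_pos: [0.5041, 0.3422, 0.1647]
orientation: [1.0, -0.026, 0.008, 0.003]
force: [2.1, -2.9, 2.2]
finger_gap: 0.0682
grip_force: 1.3
```

Request:
{"fn": "carry_out", "kwargs": {
  "commands": [
    {"jaw": 0.6,"slide": [0,0,-20],"spin": 0},
    {"jaw": 0.6,"slide": [0,0,-20],"spin": 0},
    {"jaw": 0.6,"slide": [0,0,-20],"spin": 0},
    {"jaw": 0.6,"slide": [0,0,-20],"spin": 0},
    {"jaw": 0.6,"slide": [0,0,-20],"spin": 0},
    {"jaw": 0.6,"slide": [0,0,-25],"spin": 0},
    {"jaw": 0.6,"slide": [0,0,0],"spin": 0},
    {"jaw": 0.6,"slide": [0,0,0],"spin": 0}
  ]
}}

```text
clock: 41.6
ee_pos: [0.5017, 0.3438, 0.2895]
orientation: [1.0, -0.026, 0.008, 0.003]
force: [0.2, -0.3, -0.6]
finger_gap: 0.0686
grip_force: 0.0
```

```bash
python3 -c "
from h import *
to(.502,.3436,.29)
s=snap('side'); a=s['frame'][20:190,200:320]; t=snap('top'); b=t['frame'][95:265,60:220]
im=np.hstack([cv2.resize(a,None,fx=2.8,fy=2.8,interpolation=3),cv2.resize(b,None,fx=2.8,fy=2.8,interpolation=3)]); print(im.shape)
cv2.imwrite('pics/c1.png',im[:,:,::-1])
P=info(s)
for nm,lo,hi in(('red',-.36,-.2715),):
        m=(abs(P[...,0]-.54)<.07)&(P[...,1]>lo)&(P[...,1]<hi)&(P[...,2]>.097)&(P[...,2]<.112)
        q=P[m]; print(nm,len(q),cv2.minAreaRect((q[:,:2]*1000).astype(np.float32)))
"
```

```text
t 41.6 q [ 0.608  0.386  0.197  1.372 -0.014 -2.481] p [0.5017 0.3438 0.2895] heading -2.99 tilt z [ 0.016 -0.006 -1.   ]
slide [ 0.3  0.2 -0.5]
(476, 784, 3)
red 119 ((529.9759521484375, -309.8973388671875), (60.540950775146484, 50.457489013671875), 80.37428283691406)
```

View pics/c1.png

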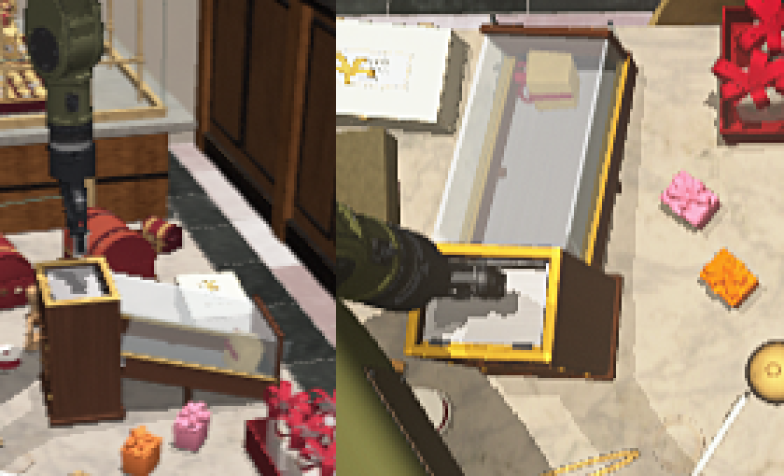

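Gold is down at the end of the lane (top panel (548,75)) and the flap is shut. Now the red box.

Request:
{"fn": "carry_out", "kwargs": {
  "commands": [
    {"jaw": 0.6,"slide": [0,0,0],"spin": 0.15},
    {"jaw": 0.6,"slide": [0,0,0],"spin": 0.15},
    {"jaw": 0.6,"slide": [0,0,0],"spin": 0.15},
    {"jaw": 0.6,"slide": [0,0,0],"spin": 0.15},
    {"jaw": 0.6,"slide": [0,0,0],"spin": 0.15},
    {"jaw": 0.6,"slide": [0,0,0],"spin": 0.15},
    {"jaw": 0.6,"slide": [0,0,0],"spin": 0.15},
    {"jaw": 0.6,"slide": [0,0,0],"spin": 0.15}
  ]
}}

```text
clock: 42.5
ee_pos: [0.5013, 0.3428, 0.2878]
orientation: [0.808, -0.589, 0.008, -0.0]
force: [0.2, -0.4, -0.1]
finger_gap: 0.0684
grip_force: 0.0
```

Request:
{"fn": "carry_out", "kwargs": {
  "commands": [
    {"jaw": 0.6,"slide": [0,0,0],"spin": 0.15},
    {"jaw": 0.6,"slide": [0,0,0],"spin": 0.15},
    {"jaw": 0.6,"slide": [0,0,0],"spin": 0.13},
    {"jaw": 0.6,"slide": [40,-7,0],"spin": 0},
    {"jaw": 0.6,"slide": [46,-7,0],"spin": 0},
    {"jaw": 0.6,"slide": [46,-7,0],"spin": 0},
    {"jaw": 0.6,"slide": [46,-7,0],"spin": 0},
    {"jaw": 0.6,"slide": [46,-7,0],"spin": 0}
  ]
}}

```text
clock: 43.3
ee_pos: [0.5107, 0.115, 0.2899]
orientation: [-0.667, 0.745, -0.007, 0.003]
force: [1.4, -0.0, -0.3]
finger_gap: 0.0683
grip_force: 0.0
```

Request:
{"fn": "carry_out", "kwargs": {
  "commands": [
    {"jaw": 0.6,"slide": [46,-7,0],"spin": 0},
    {"jaw": 0.6,"slide": [46,-7,0],"spin": 0},
    {"jaw": 0.6,"slide": [46,-7,0],"spin": 0},
    {"jaw": 0.6,"slide": [46,-7,0],"spin": 0},
    {"jaw": 0.6,"slide": [46,-7,0],"spin": 0},
    {"jaw": 0.6,"slide": [46,-8,0],"spin": 0},
    {"jaw": 0.6,"slide": [46,-8,0],"spin": 0},
    {"jaw": 0.6,"slide": [46,-8,0],"spin": 0}
  ]
}}

```text
clock: 44.1
ee_pos: [0.5284, -0.257, 0.2928]
orientation: [-0.666, 0.746, -0.007, 0.004]
force: [1.2, -0.3, 0.3]
finger_gap: 0.0684
grip_force: 0.0
```

Request:
{"fn": "carry_out", "kwargs": {
  "commands": [
    {"jaw": 0.6,"slide": [4,0,45],"spin": 0},
    {"jaw": 0.6,"slide": [0,0,45],"spin": 0},
    {"jaw": 0.6,"slide": [0,0,45],"spin": 0},
    {"jaw": 0.6,"slide": [0,0,0],"spin": 0},
    {"jaw": 0.6,"slide": [0,0,0],"spin": 0},
    {"jaw": 0.6,"slide": [0,0,0],"spin": 0}
  ]
}}

```text
clock: 44.7
ee_pos: [0.5328, -0.2612, 0.1619]
orientation: [-0.666, 0.745, -0.01, 0.005]
force: [0.4, -0.6, 0.1]
finger_gap: 0.0683
grip_force: 0.0
```

```bash
python3 -c "
from h import *
to(.5305,-.307,.072)
for n in('side','top'):
    s=snap(n); P=info(s)
    m=(abs(P[...,0]-.54)<.09)&(P[...,1]>-.38)&(P[...,1]<-.2)&(P[...,2]>.093)&(P[...,2]<.110)
    q=P[m]
    if len(q)>5: print(n,len(q),cv2.minAreaRect((q[:,:2]*1000).astype(np.float32)))
"
```

```text
t 44.7 q [-4.560e-01  3.960e-01 -1.230e-01  1.031e+00  1.000e-03 -1.915e+00] p [ 0.5328 -0.2612  0.1619] heading -96.41 tilt z [ 0.02  -0.009 -1.   ]
slide [45.2 -1.  90.2]
side 126 ((530.1175537109375, -308.74346923828125), (63.09661102294922, 50.027565002441406), 81.450439453125)
```

Request:
{"fn": "carry_out", "kwargs": {
  "commands": [
    {"jaw": 0.6,"slide": [40,-1,0],"spin": 0},
    {"jaw": 0.6,"slide": [6,0,20],"spin": 0},
    {"jaw": 0.6,"slide": [0,0,30],"spin": 0},
    {"jaw": 0.6,"slide": [0,0,25],"spin": 0},
    {"jaw": 0.6,"slide": [0,0,16],"spin": 0},
    {"jaw": 0.6,"slide": [0,0,0],"spin": 0},
    {"jaw": 0.6,"slide": [0,0,0],"spin": 0},
    {"jaw": 0.6,"slide": [0,0,0],"spin": 0}
  ]
}}

```text
clock: 45.6
ee_pos: [0.53, -0.3078, 0.0709]
orientation: [-0.666, 0.745, -0.01, 0.004]
force: [0.6, -0.2, 0.3]
finger_gap: 0.0684
grip_force: 0.0
```

Request:
{"fn": "carry_out", "kwargs": {
  "commands": [
    {"jaw": -1,"slide": [0,0,0],"spin": 0},
    {"jaw": -1,"slide": [0,0,0],"spin": 0},
    {"jaw": -1,"slide": [0,0,0],"spin": 0},
    {"jaw": -1,"slide": [0,0,0],"spin": 0},
    {"jaw": -1,"slide": [0,0,0],"spin": 0},
    {"jaw": -1,"slide": [0,0,0],"spin": 0}
  ]
}}

```text
clock: 46.2
ee_pos: [0.5286, -0.3072, 0.0689]
orientation: [-0.666, 0.746, -0.008, 0.004]
force: [1.2, 0.6, 1.4]
finger_gap: 0.0454
grip_force: 61.1
```

Request:
{"fn": "carry_out", "kwargs": {
  "commands": [
    {"jaw": -1,"slide": [0,0,-35],"spin": 0},
    {"jaw": -1,"slide": [0,0,-45],"spin": 0},
    {"jaw": -1,"slide": [0,0,-45],"spin": 0},
    {"jaw": -1,"slide": [0,0,-45],"spin": 0},
    {"jaw": -1,"slide": [0,0,-45],"spin": 0},
    {"jaw": -1,"slide": [0,0,-15],"spin": 0}
  ]
}}

```text
clock: 46.8
ee_pos: [0.5257, -0.306, 0.3037]
orientation: [-0.666, 0.746, -0.011, 0.005]
force: [0.1, -1.1, -0.6]
finger_gap: 0.0455
grip_force: 61.9
```

```bash
python3 -c "
from h import *
to(.502,.3436,.30);o=readout.get_obs();print(o['finger_gap'],o['grip_force'])
"
```

```text
t 46.8 q [-0.528  0.373  0.214  1.387  0.002 -1.987] p [ 0.5257 -0.306   0.3037] heading -96.43 tilt z [ 0.022 -0.01  -1.   ]
slide [-642.9   96.2   -3.6]
0.045481351899714764 61.89631565473974
```

Request:
{"fn": "carry_out", "kwargs": {
  "commands": [
    {"jaw": -1,"slide": [-42,6,0],"spin": 0},
    {"jaw": -1,"slide": [-46,7,0],"spin": 0},
    {"jaw": -1,"slide": [-46,7,0],"spin": 0},
    {"jaw": -1,"slide": [-46,7,0],"spin": 0},
    {"jaw": -1,"slide": [-46,7,0],"spin": 0},
    {"jaw": -1,"slide": [-46,7,0],"spin": 0},
    {"jaw": -1,"slide": [-46,7,0],"spin": 0},
    {"jaw": -1,"slide": [-46,7,0],"spin": 0}
  ]
}}

```text
clock: 47.6
ee_pos: [0.5095, 0.0641, 0.2952]
orientation: [-0.666, 0.746, -0.008, 0.003]
force: [1.3, 0.7, -2.2]
finger_gap: 0.0454
grip_force: 61.9
```

Request:
{"fn": "carry_out", "kwargs": {
  "commands": [
    {"jaw": -1,"slide": [-46,7,0],"spin": 0},
    {"jaw": -1,"slide": [-46,7,0],"spin": 0},
    {"jaw": -1,"slide": [-46,7,0],"spin": 0},
    {"jaw": -1,"slide": [-46,7,0],"spin": 0},
    {"jaw": -1,"slide": [-46,7,0],"spin": 0},
    {"jaw": -1,"slide": [-46,7,0],"spin": 0},
    {"jaw": -1,"slide": [0,0,0],"spin": -0.15},
    {"jaw": -1,"slide": [0,0,0],"spin": -0.15}
  ]
}}

```text
clock: 48.4
ee_pos: [0.4987, 0.3429, 0.2921]
orientation: [0.773, -0.634, 0.008, -0.001]
force: [0.2, 0.2, -1.8]
finger_gap: 0.0456
grip_force: 61.9
```

Request:
{"fn": "carry_out", "kwargs": {
  "commands": [
    {"jaw": -1,"slide": [0,0,0],"spin": -0.15},
    {"jaw": -1,"slide": [0,0,0],"spin": -0.15},
    {"jaw": -1,"slide": [0,0,0],"spin": -0.15},
    {"jaw": -1,"slide": [0,0,0],"spin": -0.15},
    {"jaw": -1,"slide": [0,0,0],"spin": -0.15},
    {"jaw": -1,"slide": [0,0,0],"spin": -0.15},
    {"jaw": -1,"slide": [0,0,0],"spin": -0.15},
    {"jaw": -1,"slide": [0,0,0],"spin": -0.15}
  ]
}}

```text
clock: 49.2
ee_pos: [0.4992, 0.341, 0.2927]
orientation: [0.996, -0.088, 0.007, 0.004]
force: [0.0, 0.4, -0.6]
finger_gap: 0.0454
grip_force: 61.8
```

Request:
{"fn": "carry_out", "kwargs": {
  "commands": [
    {"jaw": -1,"slide": [0,0,0],"spin": -0.13},
    {"jaw": -1,"slide": [0,0,0],"spin": 0},
    {"jaw": -1,"slide": [0,0,0],"spin": 0},
    {"jaw": -1,"slide": [0,0,0],"spin": 0},
    {"jaw": -1,"slide": [0,0,0],"spin": 0},
    {"jaw": -1,"slide": [0,0,0],"spin": 0}
  ]
}}

```text
clock: 49.8
ee_pos: [0.4998, 0.3414, 0.2936]
orientation: [1.0, -0.027, 0.008, 0.003]
force: [0.6, 0.1, -2.2]
finger_gap: 0.0454
grip_force: 61.8
```

```bash
python3 -c "
from h import *
to(.502,.3436,.26);o=readout.get_obs();print(o['finger_gap'],o['grip_force'])
s=snap('top'); t=snap('side'); a=t['frame'][50:190,190:300]; b=s['frame'][130:250,60:180]
im=np.hstack([cv2.resize(a,(380,480),interpolation=3),cv2.resize(b,(400,480),interpolation=3)])
cv2.imwrite('pics/m2.png',im[:,:,::-1])
"
```

```text
t 49.8 q [ 0.607  0.381  0.199  1.38  -0.015 -2.481] p [0.4998 0.3414 0.2936] heading -3.06 tilt z [ 0.016 -0.007 -1.   ]
slide [ 1.5 -2.5 33.6]
0.04543416069091927 61.847507720813155
```

View pics/m2.png

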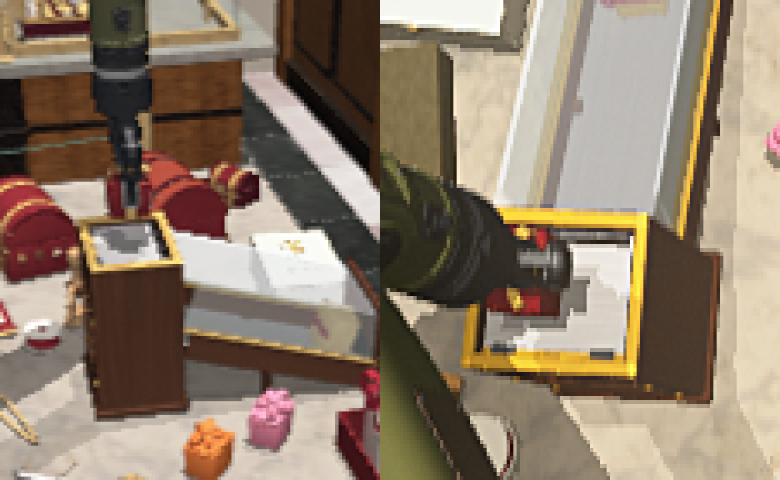

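Red is held level over the mouth (left panel (128,190), right panel (520,295)). Lowering as before.

Request:
{"fn": "carry_out", "kwargs": {
  "commands": [
    {"jaw": -1,"slide": [1,-2,20],"spin": 0},
    {"jaw": -1,"slide": [1,0,17],"spin": 0},
    {"jaw": -1,"slide": [0,0,12],"spin": 0},
    {"jaw": -1,"slide": [0,0,12],"spin": 0},
    {"jaw": -1,"slide": [0,0,12],"spin": 0},
    {"jaw": -1,"slide": [0,0,0],"spin": 0}
  ]
}}

```text
clock: 50.5
ee_pos: [0.5039, 0.3428, 0.2198]
orientation: [1.0, -0.027, 0.009, 0.003]
force: [3.6, 0.1, 0.4]
finger_gap: 0.0457
grip_force: 62.0
```

Request:
{"fn": "carry_out", "kwargs": {
  "commands": [
    {"jaw": -1,"slide": [0,0,12],"spin": 0},
    {"jaw": -1,"slide": [0,0,12],"spin": 0},
    {"jaw": -1,"slide": [0,0,12],"spin": 0},
    {"jaw": -1,"slide": [0,0,12],"spin": 0},
    {"jaw": -1,"slide": [0,0,8],"spin": 0},
    {"jaw": -1,"slide": [0,0,0],"spin": 0},
    {"jaw": -1,"slide": [0,0,0],"spin": 0}
  ]
}}

```text
clock: 51.2
ee_pos: [0.5039, 0.342, 0.1641]
orientation: [1.0, -0.026, 0.008, 0.004]
force: [3.3, -0.6, -1.5]
finger_gap: 0.0452
grip_force: 61.8
```

Request:
{"fn": "carry_out", "kwargs": {
  "commands": [
    {"jaw": 0.6,"slide": [0,0,0],"spin": 0},
    {"jaw": 0.6,"slide": [0,0,0],"spin": 0},
    {"jaw": 0.6,"slide": [0,0,0],"spin": 0},
    {"jaw": 0.6,"slide": [0,0,0],"spin": 0},
    {"jaw": 0.6,"slide": [0,0,0],"spin": 0},
    {"jaw": 0.6,"slide": [0,0,0],"spin": 0},
    {"jaw": 0.6,"slide": [0,0,0],"spin": 0},
    {"jaw": 0.6,"slide": [0,0,0],"spin": 0}
  ]
}}

```text
clock: 52.0
ee_pos: [0.5039, 0.3423, 0.1647]
orientation: [1.0, -0.026, 0.008, 0.003]
force: [0.6, -1.6, 2.4]
finger_gap: 0.0685
grip_force: 1.3
```

Request:
{"fn": "carry_out", "kwargs": {
  "commands": [
    {"jaw": 0.6,"slide": [0,0,-20],"spin": 0},
    {"jaw": 0.6,"slide": [0,0,-20],"spin": 0},
    {"jaw": 0.6,"slide": [0,0,-20],"spin": 0},
    {"jaw": 0.6,"slide": [0,0,-20],"spin": 0},
    {"jaw": 0.6,"slide": [0,0,-20],"spin": 0},
    {"jaw": 0.6,"slide": [0,0,-30],"spin": 0},
    {"jaw": -1,"slide": [0,0,0],"spin": 0},
    {"jaw": -1,"slide": [0,0,0],"spin": 0}
  ]
}}

```text
clock: 52.8
ee_pos: [0.5016, 0.3439, 0.2948]
orientation: [1.0, -0.026, 0.008, 0.003]
force: [-0.2, 0.4, -0.5]
finger_gap: 0.04
grip_force: 0.0
```

```bash
python3 -c "
from h import *
s=snap('side'); a=s['frame'][20:190,200:320]; t=snap('top'); b=t['frame'][95:265,60:220]
im=np.hstack([cv2.resize(a,None,fx=2.8,fy=2.8,interpolation=3),cv2.resize(b,None,fx=2.8,fy=2.8,interpolation=3)])
cv2.imwrite('pics/c2.png',im[:,:,::-1])
for s,n in((t,'top'),(s,'side')):
    P=info(s); m=(np.hypot(P[...,0]-.432,P[...,1]-.052)<.06)&(P[...,2]>.02)&(P[...,2]<.07); q=P[m]
    print(n,len(q),q[q[:,2]>np.sort(q[:,2])[-8]].mean(0).round(4),q.mean(0).round(4),cv2.minEnclosingCircle((q[:,:2]*1000).astype(np.float32)))
s=snap('side')
for n in('side','top'):
    for r in finder.tip_of(n,'bell_top')[:2]: print(n,r['score'],atz(s if n=='side' else t,r['centre'],.056).round(4))
to(.43,.05,.1)
"
```

```text
top 302 [0.435  0.0533 0.0578] [0.4341 0.0516 0.0356] ((435.07171630859375, 52.532657623291016), 34.708595275878906)
side 134 [0.4314 0.0492 0.054 ] [0.4306 0.0403 0.0333] ((431.83087158203125, 43.97465133666992), 34.01597213745117)
top 0.6 [0.4294 0.0402 0.056 ]
top 0.47 [0.4855 0.3257 0.056 ]
t 53.05 q [ 0.608  0.387  0.208  1.385 -0.015 -2.481] p [0.5012 0.343  0.2933] heading -3.02 tilt z [ 0.014 -0.008 -1.   ]
slide [-58.5 294.9 194.7]
```

View pics/c2.png

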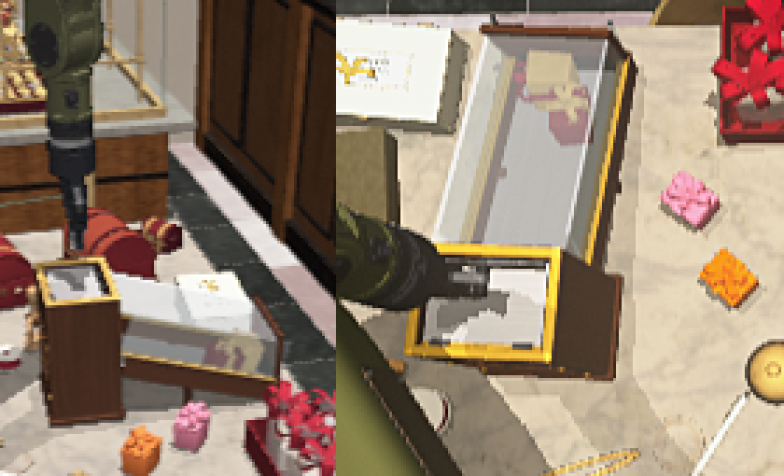

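Both boxes are at the lane's end (right panel (550,75) and (570,110)) and the flap is shut. Ringing the bell.

Request:
{"fn": "carry_out", "kwargs": {
  "commands": [
    {"jaw": -1,"slide": [0,0,0],"spin": 0.15},
    {"jaw": -1,"slide": [0,0,0],"spin": 0.15},
    {"jaw": -1,"slide": [0,0,0],"spin": 0.15},
    {"jaw": -1,"slide": [0,0,0],"spin": 0.15},
    {"jaw": -1,"slide": [17,39,0],"spin": 0},
    {"jaw": -1,"slide": [17,39,0],"spin": 0},
    {"jaw": -1,"slide": [17,39,0],"spin": 0},
    {"jaw": -1,"slide": [18,39,0],"spin": 0}
  ]
}}

```text
clock: 53.85
ee_pos: [0.4609, 0.1761, 0.2944]
orientation: [0.947, -0.32, 0.008, 0.001]
force: [0.9, -1.0, 0.7]
finger_gap: 0.0001
grip_force: 0.0
```

Request:
{"fn": "carry_out", "kwargs": {
  "commands": [
    {"jaw": -1,"slide": [18,39,0],"spin": 0},
    {"jaw": -1,"slide": [18,39,0],"spin": 0},
    {"jaw": -1,"slide": [18,40,0],"spin": 0},
    {"jaw": -1,"slide": [0,0,45],"spin": 0},
    {"jaw": -1,"slide": [0,0,45],"spin": 0},
    {"jaw": -1,"slide": [0,0,45],"spin": 0},
    {"jaw": -1,"slide": [0,0,45],"spin": 0},
    {"jaw": -1,"slide": [0,0,0],"spin": 0}
  ]
}}

```text
clock: 54.65
ee_pos: [0.4298, 0.0488, 0.1103]
orientation: [0.947, -0.321, 0.003, 0.004]
force: [-2.3, -0.1, 0.5]
finger_gap: 0.0002
grip_force: 0.0
```

Request:
{"fn": "carry_out", "kwargs": {
  "commands": [
    {"jaw": -1,"slide": [0,0,15],"spin": 0},
    {"jaw": -1,"slide": [0,0,0],"spin": 0},
    {"jaw": -1,"slide": [0,0,0],"spin": 0}
  ]
}}

```text
clock: 54.95
ee_pos: [0.4372, 0.0497, 0.1021]
orientation: [0.947, -0.321, 0.01, 0.0]
force: [0.4, -0.1, 0.6]
finger_gap: -0.0
grip_force: 0.0
```

```bash
python3 -c "
from h import *
to(.432,.05,.06)
"
```

```text
t 54.95 q [ 0.12   0.208 -0.578  0.769 -0.009 -2.369] p [0.4372 0.0497 0.1021] heading -37.41 tilt z [ 0.018 -0.007 -1.   ]
slide [-5.1  3.2 42. ]
```

Request:
{"fn": "carry_out", "kwargs": {
  "commands": [
    {"jaw": -1,"slide": [-4,3,20],"spin": 0},
    {"jaw": -1,"slide": [0,0,15],"spin": 0},
    {"jaw": -1,"slide": [0,0,7],"spin": 0},
    {"jaw": -1,"slide": [0,0,5],"spin": 0},
    {"jaw": -1,"slide": [0,0,3],"spin": 0},
    {"jaw": -1,"slide": [0,0,0],"spin": 0},
    {"jaw": -1,"slide": [0,0,0],"spin": 0}
  ]
}}

```text
clock: 55.65
ee_pos: [0.433, 0.0494, 0.052]
orientation: [0.947, -0.321, 0.01, 0.0]
force: [-1.9, -0.4, 7.5]
finger_gap: -0.0001
grip_force: 4.0
```

Request:
{"fn": "carry_out", "kwargs": {
  "commands": [
    {"jaw": -1,"slide": [0,0,2],"spin": 0},
    {"jaw": -1,"slide": [0,0,0],"spin": 0},
    {"jaw": -1,"slide": [0,0,0],"spin": 0}
  ]
}}

```text
clock: 55.95
ee_pos: [0.4331, 0.0495, 0.0518]
orientation: [0.947, -0.321, 0.01, 0.0]
force: [-7.5, 0.5, 27.1]
finger_gap: 0.0001
grip_force: 13.6
```

Request:
{"fn": "carry_out", "kwargs": {
  "commands": [
    {"jaw": -1,"slide": [0,0,-20],"spin": 0},
    {"jaw": -1,"slide": [0,0,-40],"spin": 0},
    {"jaw": -1,"slide": [0,0,-45],"spin": 0},
    {"jaw": -1,"slide": [0,0,-45],"spin": 0},
    {"jaw": -1,"slide": [0,0,0],"spin": 0},
    {"jaw": -1,"slide": [0,0,0],"spin": 0},
    {"jaw": -1,"slide": [0,0,0],"spin": 0}
  ]
}}

```text
clock: 56.65
ee_pos: [0.4292, 0.0502, 0.1981]
orientation: [0.947, -0.321, 0.008, 0.001]
force: [0.3, 0.2, -0.1]
finger_gap: 0.0002
grip_force: 0.0
```

```bash
python3 -c "
from h import *
st(); print(order.close_job())
"
```

```text
t 56.65 q [ 0.123  0.11  -0.42   1.027 -0.009 -2.366] p [0.4292 0.0502 0.1981] heading -37.41 tilt z [ 0.015 -0.007 -1.   ]
the job is handed in; nothing more can be done
None
```

The order is done and handed in, though `close_job` returned no verdict: I pressed white, yellow, then green with the gold and red boxes level on the pan (gold, knocked aside once, was put back first), posted both, saw the flap shut, and rang the bell.

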